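# Change the socket on the cradled impact wrench

### The job

Change the socket on the impact wrench that stands nose-up in its bench cradle: pull the red-banded socket off the square drive and lower it, the same way up, all the way down over the empty storage rod; then take the blue-banded socket off its rod and push it onto the drive, fully home against the nose, until the spring ball clicks out into the groove. Set the sockets down under control, never letting one drop, and leave the yellow-banded socket, the tin and the tape where they are.

Things in the scene. Friction and masses are not known exactly. Their poses are not given: they have to be found in the camera images.
- cradle: Blue cradle fixed to the bench (base 200 x 130 mm, plates 111 mm apart over their outsides, 117 mm high) holding a red and black impact wrench nose-up. Origin: on the bench under the cradle. At yaw 0 the nose leans to -x, towards the robot. The wrench is 80 mm thick, narrowing to a 52 mm nose; its handle juts out below the nose side.
- drive_shoulder (a point): Centre of the wrench's flat nose face, 52 mm across, 185 mm above the bench. z runs out along the square drive, 30 degrees from vertical, leaning roughly towards the robot. The steel drive is 19 mm square, 28 mm long (last 6 mm tapered), flats square to this frame's x and y. A socket fully home rests its drive end on this face.
- ball (a joint): Spring ball (brass, 14 mm) on the +x face of the drive, 13 mm out from the nose face. 0 m = fully out (stands 4 mm proud), grows as it is pressed in (about 3 mm while a socket wall slides over it); back at 0 when it has clicked into a socket's groove. Sliding a socket over it resists with about 10 to 15 N on the way on (first met 16 mm short of home) and off.
- red_mid (a point): Middle (half-way up, on the axis) of the red-banded steel socket, at first on the drive. The sockets are alike: 90 mm long, about 0.45 kg, octagonal with four wide flats 40 mm across and four narrow ones 48 mm across. z runs from the drive end (45 mm below) to the nut end (45 mm above, black hexagon in a rim of the band's colour). The wide flats and the bore are square to x and y.
- blue_mid (a point): Middle (half-way up, on the axis) of the blue-banded socket, at first standing drive end down over a rod. Same shape and axes as the red one. Sockets have a 21 mm square bore, open through at the drive end, with a ball groove on all four sides, so each fits the drive in any of four quarter turns.
- yellow_mid (a point): Middle of the yellow-banded socket, standing on a third storage rod; same shape; to be left alone.
- rod_free_seat (a point): Foot of the empty storage rod: centre of the top of its grey base (64 mm square, 12 mm thick, fixed to the bench). The vertical aluminium rod, 16 mm in diameter with a tapered tip, stands 73 mm above this point; a stored socket sits over it with its drive end on the base. z up. The other two rods are alike.
- tin_mid (a point): Middle of a green tin with a paper label, 84 mm in diameter, 115 mm high, to be left alone.
- tape_mid (a point): Middle of a roll of yellow tape lying flat, 100 mm in diameter, 30 mm high, to be left alone.
Mind the look-alikes: they are no part of the job. Leave any green look-alike of the part that bears red_mid alone.

How it is judged:
By the outcome, as a careful person would: the job done as asked, in the order asked, and still so for the second after the job is handed in, with the robot touching nothing.
It also fails if it takes over 64 s, if anything falls off the work surface, if the arm or the gripper's body presses on something with over 40 N, if the wrist force passes 120 N, or if a joint passes its speed limit or range.

### The arm

A 6-joint arm with a two-finger parallel gripper is mounted at the origin on the work surface. World frame = base frame: x ahead of the robot, y to its left, z up, the work surface at z = 0. Lengths are in m, angles in rad, forces in N, time in s.
With the tool pointing down it reaches from about 0.35 to 0.925 m from the base axis. Payload 6.4 kg.
Tool frame: the origin (TCP) lies at the very end of the fingers, on their centre line; the grasp point (between the pads) lies 19 mm behind it; z points along the fingers, y is the direction in which the jaws open and shut (so a half turn about z gives the same grasp; the last joint's range is limited). The gripper opens to 94 mm and grips with 3 to 60 N. Pads are 16 mm wide; open, the fingers measure 119 mm over their backs; the gripper's body (75 mm by 177 mm) begins 78 mm behind the grasp point.
Start: joints at [-1.442, 0.245, 1.558, -0, 1.339, -0.174], TCP at [0.194, -0.62, 0.205] pointing down, gripper open.
Joint ranges: [-3.13, 3.13], [-1.02, 2.26], [0.13, 2.54], [-0.95, 4.09], [0.21, 2.88], [-2.74, 2.74]. Speed limits (rad/s): [2.57, 2.57, 3.14, 3.14, 3.14, 3.14].

### API

Orientations are given as a 3x3 rotation matrix whose columns are the frame's x, y, z axes.
In Python, from cell import * gives the robot as it stands. The module is installed in compiled form; this text tells all that it offers.
- The arm moves only by the tool jog_arm, never from a script. Its argument "deltas" is text: rows parted by semicolons, each of 5 numbers parted by spaces: the closure, from 0 (fully open) to 1 (shut), then the shift along the tool's x, y, z in mm, then the turn about the tool's z in degrees. In form: gripper dx dy dz yaw; .... A call has 1 to 20 rows; each row shifts and turns the commanded pose from where the row before left it, along the tool's axes as they then stand; what a row does not reach is not made up. A row lasts 1/8 s, in which the tool goes at most 62.5 mm and 10.7 degrees, less where a joint would pass 70% of its speed; a pose out of reach is approached as far as the arm can. A call is refused whole if a number of a shift passes 62.5 or a number of a turn 10.7, either way. A call with a gripper value outside its range is refused whole. The fingers move at their own pace and stop on an object; "force" is the grip in N (left out, the last holds). Time passes only in rows, so rows that do not move let the fingers close. It gives the time, the measured TCP pose, the force and the opening at its end, in the units of the state.
- sense(): the state, without advancing time (a new reading comes with each control period).
- get_image(name): name is "side" or "top"; returns (picture, depth): 400x640x3 uint8, blue, green, red; 400x640 float32, m along the optical axis (not along the pixel's ray), 0 where there is no reading.
- camera_model(name): a dict with "fx", "fy", "cx", "cy" (pixels), "rvec" (rotation vector, rad) and "tvec" (3), from world to camera coordinates, as OpenCV has them. Camera axes: x right, y down, z forward; pixel columns grow to the right and rows downward; lengths in m; the calibration is good to about 2 mm. A picture is of the moment at which its call begins. camera_model takes no time and is no camera call.
- close_job(): hands the job in, once; it reports no verdict.
The state is a dict: "time": time; "joint_pos": joint angles; "qvel": joint speeds; "effort": joint torques, N m; "position": TCP position; "tcp_rot": TCP orientation; "wrist_force": force on the tool from outside, world axes, zero at the start; "ft_torque": the same for the moment, N m; "gripper_width": opening from 0.0 (shut) to 1.0 (fully open).
Only numpy, scipy, OpenCV 4.12 (cv2) and the standard library are available. Lean on these libraries where they do the work, as an engineer would, in place of code of your own. Each camera call takes 0.05 s, during which the arm holds its last target.

## Working session

There is one attempt and no reset: what is moved stays moved. The work goes in short steps, Python scripts to look and compute and a tool call to move; the robot and the scene stay as the last step left them, time stands still between calls to the robot, and variables do not carry over. Pictures are saved under pics/ and viewed, and the job is handed in when it is done.

Besides the shell and the picture viewer there is one more tool, called after "Emit:" as name(argument=value, ...), one argument or row to a line, values as JSON. jog_arm: Moves the arm, as the interface text tells. Its arguments: {"type":"object","properties":{"deltas":{"type":"string"},"force":{"type":"number"}},"required":["deltas"]}

```bash
mkdir -p pics; ls; cat > h.py <<'E'
from cell import *
import numpy as np, cv2
E
python3 - <<'E'
from h import *
print(sense())
for n in("side","top"):
    p,d=get_image(n); cv2.imwrite(f"pics/{n}0.png",p); np.save(f"{n}0.npy",d); np.save(f"{n}0_img.npy",p)
    m=camera_model(n); print(n,m); R=cv2.Rodrigues(np.array(m["rvec"]))[0]; print("cam pos",-R.T@np.array(m["tvec"]).ravel()); print(R)
E
```

```text
pics
{'time': 0.0, 'joint_pos': array([-1.44207055e+00,  2.45801702e-01,  1.55898971e+00, -1.16977871e-05,
        1.33868501e+00, -1.74094043e-01]), 'qvel': array([ 0.00061906, -0.00029364, -0.00079291, -0.00129318, -0.00178501,
        0.00016054]), 'effort': array([ 4.92693323e-05, -4.15839851e+01, -3.14601088e+01,  6.84461603e-02,
        3.32730263e-02, -1.47994097e-04]), 'position': array([ 0.19376763, -0.61982779,  0.20436634]), 'tcp_rot': array([[ 9.54498614e-01,  2.98215244e-01, -2.53109652e-04],
       [ 2.98215185e-01, -9.54496841e-01,  1.86671618e-03],
       [ 3.15090859e-04, -1.85725915e-03, -9.99998226e-01]]), 'wrist_force': array([ 0.10926652, -0.41711005, -0.14028161]), 'ft_torque': array([-0.06220439, -0.02669128, -0.02584076]), 'gripper_width': 1.000320842012702}
side {'fx': 396.94328796710835, 'fy': 396.94328796710835, 'cx': 317.91519826077206, 'cy': 195.75963741031666, 'rvec': array([ 2.25990503, -0.24340253,  0.11776345]), 'tvec': array([-0.5898057 ,  0.22475481,  0.82873726])}
cam pos [ 0.4689056  -0.60403765  0.70742986]
[[ 0.97673768 -0.2144131   0.00324322]
 [-0.13561545 -0.62935709 -0.76519154]
 [ 0.16610823  0.74695159 -0.64379452]]
top {'fx': 389.868595366682, 'fy': 389.868595366682, 'cx': 314.7728700379739, 'cy': 199.5148263549027, 'rvec': array([ 2.13695882, -2.19874524,  0.13829111]), 'tvec': array([0.04825559, 0.62940929, 0.96346294])}
cam pos [0.51614021 0.04442907 1.02877152]
[[-0.0291195  -0.99951684  0.01086904]
 [-0.99300198  0.02768125 -0.1148077 ]
 [ 0.11445136 -0.01413613 -0.99332827]]
```

View pics/side0.png

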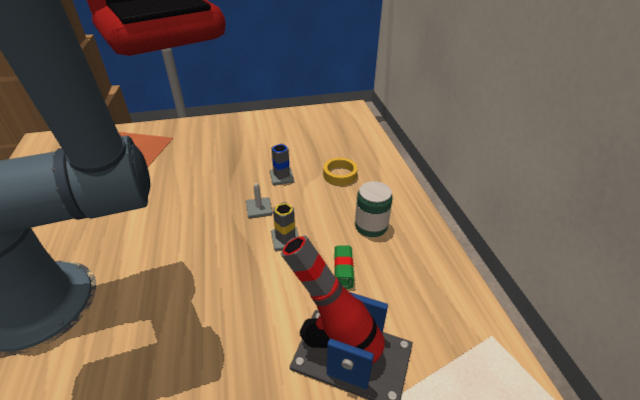

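View pics/top0.png

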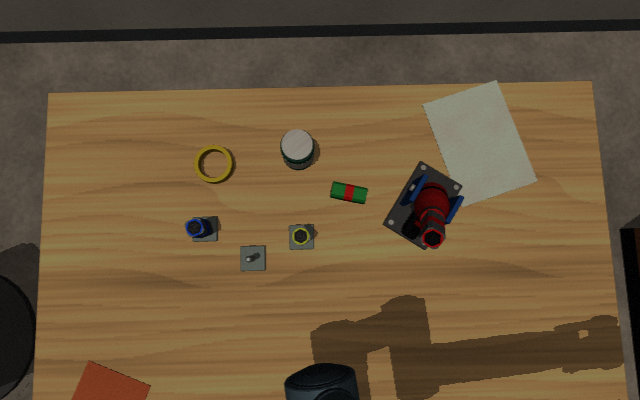

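Top view: red nut end at (433,238), blue (197,227), yellow (301,236), empty rod base (253,258). Side view: red socket (297,245), empty rod (258,195). I'll zoom in next.

```bash
python3 - <<'E'
from h import *
t=np.load("top0_img.npy"); s=np.load("side0_img.npy")
cv2.imwrite("pics/c1.png",np.hstack([cv2.resize(t[150:260,375:475],None,fx=4,fy=4,interpolation=2),cv2.resize(s[230:340,260:360],None,fx=4,fy=4,interpolation=2)]))
cv2.imwrite("pics/c2.png",np.vstack([cv2.resize(t[205:280,175:325],None,fx=4,fy=4,interpolation=2),cv2.resize(s[135:210,200:350],None,fx=4,fy=4,interpolation=2)]))
E
```

```text
(no output)
```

View pics/c1.png

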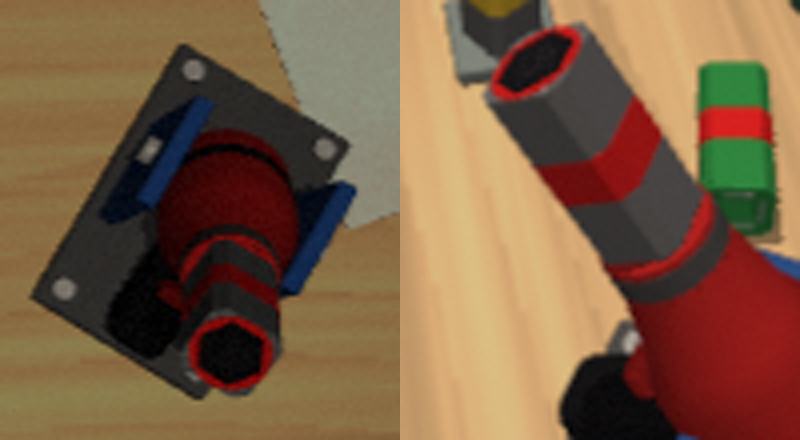

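View pics/c2.png

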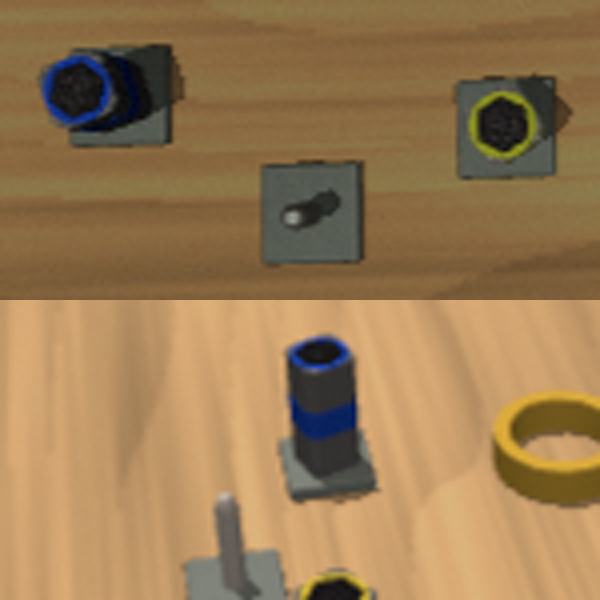

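```bash
cat >> h.py <<'E'
def cam(n):
    m=camera_model(n); R=cv2.Rodrigues(np.array(m["rvec"]))[0]; t=np.array(m["tvec"]).ravel()
    return m,R,t
def cloud(n,d):
    m,R,t=cam(n); v,u=np.mgrid[0:400,0:640]
    P=np.stack([(u-m["cx"])/m["fx"]*d,(v-m["cy"])/m["fy"]*d,d],-1)
    return (P-t)@R
def ray(n,u,v):
    m,R,t=cam(n); return -R.T@t, R.T@np.array([(u-m["cx"])/m["fx"],(v-m["cy"])/m["fy"],1.])
def onz(n,u,v,z):
    c,r=ray(n,u,v); return c+r*(z-c[2])/r[2]
def tri(a,b):
    A=np.zeros((3,3));bb=np.zeros(3)
    c=[ray(*a),ray(*b)]
    for o,r in c:
        r=r/np.linalg.norm(r);M=np.eye(3)-np.outer(r,r);A+=M;bb+=M@o
    p=np.linalg.solve(A,bb)
    gap=[np.linalg.norm(np.cross(p-o,r/np.linalg.norm(r))) for o,r in c]
    return p,gap
def mask(img,col):
    h=cv2.cvtColor(img,cv2.COLOR_BGR2HSV);H,S,V=h[...,0].astype(int),h[...,1],h[...,2]
    if col=="blue": m=(abs(H-117)<12)&(S>150)&(V>60)
    if col=="yellow": m=(abs(H-28)<6)&(S>170)&(V>100)
    if col=="red": m=((H<6)|(H>174))&(S>180)&(V>110)
    return m.astype(np.uint8)
E
python3 - <<'E'
from h import *
I={n:np.load(n+"0_img.npy") for n in("top","side")};D={n:np.load(n+"0.npy") for n in("top","side")}
C={n:cloud(n,D[n]) for n in I}
# table check
print("table",C["top"][300,150],C["side"][250,200])
roi={"top":{"blue":(180,215,215,245),"yellow":(285,315,222,250),"red":(415,450,222,255)},"side":{"blue":(268,292,140,158),"yellow":(270,300,198,222),"red":(280,312,232,262)}}
cen={}
for n in I:
    for c,(u0,u1,v0,v1) in roi[n].items():
        m=mask(I[n],c); k=np.zeros_like(m);k[v0:v1,u0:u1]=m[v0:v1,u0:u1]
        nn,lab,st,ce=cv2.connectedComponentsWithStats(k)
        i=1+np.argmax(st[1:,4]); k=(lab==i).astype(np.uint8)
        cn,_=cv2.findContours(k,cv2.RETR_EXTERNAL,cv2.CHAIN_APPROX_NONE)
        e=cv2.fitEllipse(cv2.convexHull(cn[0])) 
        P=C[n][k>0]; 
        print(n,c,st[i],"ell",np.round(e[0],1),np.round(e[1],1),"med xyz",np.median(P,0).round(4),P[:,2].min().round(3),P[:,2].max().round(3))
        cen[n,c]=e[0]
for c in("blue","yellow"):
    print(c,[onz(n,*cen[n,c],.102).round(4) for n in I])
for c in roi["top"]:
    print(c,tri(("top",*cen["top",c]),("side",*cen["side",c])))
E
```

```text
table [ 3.86771751e-01  4.60469171e-01 -2.47083878e-04] [0.33471229 0.07802839 0.00214203]
top blue [186 219  17  17  89] ell [193.9 227. ] [15.9 17. ] med xyz [0.5658 0.3173 0.1028] 0.099 1.029
top yellow [293 228  16  16  66] ell [300.2 235.7] [15.9 16.3] med xyz [0.537  0.0651 0.1027] 0.014 1.029
top red [422 229  21  18  77] ell [432.1 238. ] [17.5 20.3] med xyz [ 0.5215 -0.1951  0.2614] 0.251 1.029
side blue [273 146  14   6  29] ell [279.4 148.3] [ 6.8 13.5] med xyz [0.5619 0.3087 0.1042] 0.102 0.107
side yellow [275 204  17  11  59] ell [283.1 209. ] [10.9 16.1] med xyz [0.5351 0.0637 0.104 ] 0.101 0.106
side red [283 237  22  18  76] ell [293.5 245.4] [11.9 24.9] med xyz [ 0.5213 -0.2015  0.2668] 0.254 0.274
blue [array([0.5654, 0.319 , 0.102 ]), array([0.5649, 0.3195, 0.102 ])]
yellow [array([0.5377, 0.0682, 0.102 ]), array([0.5375, 0.0694, 0.102 ])]
blue (array([0.56513857, 0.3189003 , 0.10235909]), [np.float64(0.0002491898694891185), np.float64(0.0002491898694886705)])
yellow (array([0.53750895, 0.0681392 , 0.10314782]), [np.float64(0.00014613242481616116), np.float64(0.00014613242481625844)])
red (array([ 0.52224346, -0.19440853,  0.26284563]), [np.float64(0.000166430298433902), np.float64(0.0001664302984340394)])
```

```bash
python3 - <<'E'
from h import *
I={n:np.load(n+"0_img.npy") for n in("top","side")};D={n:np.load(n+"0.npy") for n in("top","side")}
C={n:cloud(n,D[n]) for n in I}
pz=lambda u,v:(375+(u+.5)/4-.5,150+(v+.5)/4-.5)
zb=np.median(C["top"][210:215,395:400,2]);print("base z",zb)
for nm,pts in(("corners",[(180,45),(30,297),(350,147)]),("bolts",[(194,70),(63,289),(325,148)])):
    w=np.array([onz("top",*pz(*p),zb)[:2] for p in pts])
    a=w[0]-w[1]; b=w[2]-w[0]
    print(nm,w.round(4).tolist(),np.linalg.norm(a),np.linalg.norm(b),"yaw long",np.degrees(np.arctan2(a[1],a[0])),"short",np.degrees(np.arctan2(b[1],b[0])), "mid",((w[1]+w[2])/2).round(4))
# socket plane faces: points on the socket in side cloud
nut=np.array([.5222,-.1944,.2628])
for n in C:
  P=C[n].reshape(-1,3); 
  for yaw in(-31,):
    y=np.radians(yaw); dd=np.array([-.5*np.cos(y),-.5*np.sin(y),.866])
    q=(P-nut)@dd; r=np.linalg.norm((P-nut)-q[:,None]*dd,axis=1)
    k=(q<-.006)&(q>-.082)&(r<.03)
    Q=P[k]; print(n,k.sum())
    # azimuth about dd in drive frame
    yd=np.array([-np.sin(y),np.cos(y),0])*1.; xd=np.cross(yd,dd)
    R=(Q-nut); a=R@xd; b=R@yd
    print("xmax face",np.percentile(a,[2,5,50,95,98]).round(4),"y",np.percentile(b,[2,5,50,95,98]).round(4))
    # normals by plane fits: split
    for nm,s in(("x",(a>.015)&(abs(b)<.012)),("-y",(b<-.015)&(abs(a)<.012)),("+y",(b>.015)&(abs(a)<.012)),("-x",(a<-.015)&(abs(b)<.012))):
        if s.sum()>25:
            Z=Q[s]-np.median(Q[s],0); 
            for _ in range(3):
                nn=np.linalg.svd(Z-Z.mean(0))[2][2]; res=abs((Z-Z.mean(0))@nn); Z=Z[res<max(.002,2*np.median(res))]
            nn=nn*np.sign(nn@(xd if 'x' in nm else yd)); print(nm,s.sum(),len(Z),"n in drive frame",(nn@xd).round(3),(nn@yd).round(3),(nn@dd).round(3),"rms",res.std().round(4), 'world',nn.round(3))
# rod
print("rod base z",np.median(C["top"][248:252,244:260,2]))
m=mask(I["top"],"blue")
g=I["top"][235:285,230:280]
h=cv2.cvtColor(I["top"],cv2.COLOR_BGR2HSV)
for (nm,u0,u1,v0,v1) in(("free",235,272,240,276),("blue",180,225,210,248),("yel",283,320,219,255)):
    k=np.zeros((400,640),np.uint8); k[v0:v1,u0:u1]=((h[v0:v1,u0:u1,1]<75))*255
    k=cv2.morphologyEx(k,cv2.MORPH_OPEN,np.ones((3,3)))
    cn,_=cv2.findContours(k,cv2.RETR_EXTERNAL,cv2.CHAIN_APPROX_NONE); c=max(cn,key=cv2.contourArea)
    r=cv2.minAreaRect(c); w=onz("top",*r[0],.012); print(nm,r,w.round(4))
E
```

```text
base z 0.01299706416641795
corners [[0.7289, -0.252], [0.5643, -0.1438], [0.6573, -0.3605]] 0.19690789634631686 0.13003583513689074 yaw long -33.317719161801755 short -123.40518324965387 mid [ 0.6108 -0.2522]
bolts [[0.7117, -0.2603], [0.5689, -0.1657], [0.6571, -0.3439]] 0.1713191113590755 0.09989769412637019 yaw long -33.530764064577205 short -123.17708376420065 mid [ 0.613  -0.2548]
top 353
xmax face [-0.0105 -0.007   0.0196  0.0221  0.0227] y [-0.0162 -0.0137  0.0117  0.0201  0.0203]
x 152 152 n in drive frame 0.998 -0.042 0.038 rms 0.0003 world [ 0.703 -0.472  0.532]
+y 95 95 n in drive frame 0.037 0.999 -0.02 rms 0.0002 world [0.551 0.834 0.001]
side 1328
xmax face [-0.0119 -0.0099  0.0179  0.0225  0.0228] y [-0.0216 -0.0213 -0.0176  0.0096  0.0116]
x 472 471 n in drive frame 0.999 -0.036 0.035 rms 0.0004 world [ 0.708 -0.467  0.53 ]
-y 458 458 n in drive frame 0.039 0.999 -0.018 rms 0.0003 world [0.551 0.834 0.004]
rod base z 0.012201369274705855
free ((252.0, 258.0), (24.0, 24.0), 90.0) [0.4862 0.196  0.012 ]
blue ((205.0, 228.5), (23.0, 24.0), 90.0) [0.5655 0.317  0.012 ]
yel ((301.0, 236.5), (23.0, 24.0), 90.0) [0.5377 0.0685 0.012 ]
```

```bash
python3 - <<'E'
from h import *
I={n:np.load(n+"0_img.npy") for n in("top","side")};D={n:np.load(n+"0.npy") for n in("top","side")}
C={n:cloud(n,D[n]) for n in I}
for nm,(cx,cy) in (("blue",(.5652,.319)),("yellow",(.5376,.0685))):
  for n in C:
    P=C[n].reshape(-1,3); r=P-[cx,cy,0]; rr=np.hypot(r[:,0],r[:,1])
    k=(P[:,2]>.022)&(P[:,2]<.095)&(rr<.03); Q=r[k]
    best=[]
    for th in np.arange(0,360,5):
        a=np.radians(th); nrm=np.array([np.cos(a),np.sin(a)])
        s=(Q[:,:2]@nrm); t=Q[:,:2]@[-nrm[1],nrm[0]]
        kk=(s>.012)&(abs(t)<.009)
        if kk.sum()>30:
            B=Q[kk,:2];Bc=B-B.mean(0);u,sv,vt=np.linalg.svd(Bc,full_matrices=False);v=vt[1]*np.sign(vt[1]@nrm)
            best.append((sv[1]/np.sqrt(len(B)),th,len(B),np.degrees(np.arctan2(v[1],v[0])).round(1),(v@B.mean(0)).round(4)))
    best.sort(); print(nm,n,[(round(float(x[0])*1e3,2),)+x[1:] for x in best[:6]])
print(tri(("top",247.6,259.1),("side",256.4,184)), onz("top",247.6,259.1,.085),onz("side",256.4,184,.085))
for n in C:
    P=C[n].reshape(-1,3); r=P-[.486,.196,0]; k=(P[:,2]>.018)&(P[:,2]<.1)&(np.hypot(r[:,0],r[:,1])<.025)
    Q=P[k]
    for lo,hi in((.02,.04),(.04,.06),(.06,.075),(.075,.09)):
        q=Q[(Q[:,2]>lo)&(Q[:,2]<hi)]; 
        if len(q): print(n,lo,len(q),q.mean(0).round(4),q.min(0).round(4),q.max(0).round(4))
E
```

```text
blue top [(0.23, np.int64(205), 31, np.float64(-160.3), np.float64(0.0194)), (0.39, np.int64(310), 48, np.float64(-69.6), np.float64(0.0195)), (0.39, np.int64(305), 52, np.float64(-70.1), np.float64(0.0195)), (0.39, np.int64(295), 49, np.float64(-71.1), np.float64(0.0194)), (0.4, np.int64(215), 31, np.float64(-159.0), np.float64(0.0194)), (0.4, np.int64(300), 51, np.float64(-70.4), np.float64(0.0194))]
blue side [(0.64, np.int64(195), 59, np.float64(-159.5), np.float64(0.0207)), (0.67, np.int64(190), 63, np.float64(-159.7), np.float64(0.0206)), (0.67, np.int64(200), 55, np.float64(-159.0), np.float64(0.0206)), (0.69, np.int64(185), 58, np.float64(-160.9), np.float64(0.0207)), (0.7, np.int64(180), 55, np.float64(-160.5), np.float64(0.0206)), (0.71, np.int64(170), 48, np.float64(-162.4), np.float64(0.0209))]
yellow top []
yellow side [(0.68, np.int64(200), 106, np.float64(-148.7), np.float64(0.0202)), (0.7, np.int64(205), 108, np.float64(-148.3), np.float64(0.0201)), (0.7, np.int64(195), 102, np.float64(-148.7), np.float64(0.0202)), (0.71, np.int64(165), 41, np.float64(-151.4), np.floa
[... 287 characters left out ...]
12 0.085     ] [0.48768845 0.19581751 0.085     ]
top 0.02 6 [0.4879 0.1904 0.0298] [0.4818 0.1882 0.0238] [0.4943 0.1959 0.0357]
top 0.04 6 [0.4877 0.1892 0.0495] [0.4827 0.1884 0.0443] [0.4921 0.1909 0.0579]
top 0.06 8 [0.4867 0.1902 0.0673] [0.4804 0.1885 0.0601] [0.4929 0.1919 0.0749]
top 0.075 33 [0.4868 0.1956 0.0817] [0.4789 0.1889 0.0755] [0.4933 0.2034 0.0893]
side 0.02 37 [0.4851 0.191  0.0298] [0.4777 0.1864 0.0203] [0.4925 0.1958 0.0388]
side 0.04 36 [0.4849 0.191  0.0497] [0.4776 0.1864 0.0407] [0.4931 0.1975 0.0585]
side 0.06 33 [0.4853 0.1911 0.0679] [0.4774 0.1865 0.0616] [0.493  0.1972 0.0749]
side 0.075 28 [0.4851 0.1933 0.0819] [0.4783 0.1884 0.0754] [0.4913 0.1994 0.0891]
```

Emit:
jog_arm(
  deltas="0 0 0 -30 10; 0 0 0 -30 10; 0 0 0 -30 10; 0 0 0 -30 10; 0 0 0 -30 10.7; 0 5 -44 0 0; 0 5 -44 0 0; 0 5 -44 0 0; 0 5 -44 0 0; 0 5 -44 0 0; 0 5 -44 0 0; 0 5 -44 0 0; 0 5 -44 0 0; 0 5 -44 0 0; 0 5 -44 0 0; 0 5 -44 0 0; 0 0 0 0 0",
  force=40,
)

```text
time: 2.22
position: [0.5068, -0.2443, 0.3549]
tcp_rot: [[0.838, -0.546, -0.001], [-0.546, -0.838, 0.001], [-0.001, -0.0, -1.0]]
wrist_force: [-0.8, -0.1, 0.1]
gripper_width: 1.004
```

```bash
cat >> h.py <<'E'
def st():
    s=sense(); np.set_printoptions(suppress=True,precision=4)
    R=np.array(s["tcp_rot"]); print("t",round(s["time"],3),"p",np.array(s["position"]),"yaz",np.degrees(np.arctan2(R[1,1],R[0,1])).round(2),"tilt",np.degrees(np.arccos(-R[2,2])).round(2),"F",np.array(s["wrist_force"]).round(1),"T",np.array(s["ft_torque"]).round(2),"w",round(s["gripper_width"],3)); return s
def need(x,y,z,az=None):
    s=st();R=np.array(s["tcp_rot"]);d=np.array([x,y,z])-s["position"];print("tool mm",(R.T@d*1e3).round(1))
    if az is not None: print("yaw",-((az-np.degrees(np.arctan2(R[1,1],R[0,1])))%360),"q6",s["joint_pos"][5])
E
python3 -c "
from h import *
need(.541,-.2068,.2048,-123.4)"
```

```text
t 2.225 p [ 0.5068 -0.2443  0.3549] yaz -123.12 tilt 0.06 F [-0.8 -0.1  0.1] T [0.08 0.06 0.01] w 1.004
tool mm [  8.3 -50.  150.1]
yaw -359.7154694789715 q6 1.498069529150043
```

Emit:
jog_arm(
  deltas="0 4.2 -25 0 0.3; 0 4.1 -25 0 0; 0 0 0 40 0; 0 0 0 40 0; 0 0 0 40 0; 0 0 0 25 0; 0 0 0 5 0; 0 0 0 0 0",
)

```text
time: 3.22
position: [0.5404, -0.21, 0.2061]
tcp_rot: [[0.832, -0.555, 0.0], [-0.555, -0.832, -0.0], [0.001, 0.0, -1.0]]
wrist_force: [0.7, 0.3, -0.2]
gripper_width: 0.999
```

```bash
python3 -c "
from h import *
need(.541,-.2068,.2048,-123.4)
for n in('top','side'):
    p,d=get_image(n); cv2.imwrite(f'pics/{n}1.png',p)
    np.save(n+'1.npy',d)
    c=p[150:270,370:490] if n=='top' else p[190:310,250:370]
    cv2.imwrite(f'pics/{n}1c.png',cv2.resize(c,None,fx=4,fy=4,interpolation=2))
a=cv2.imread('pics/top1c.png');b=cv2.imread('pics/side1c.png');cv2.imwrite('pics/c3.png',cv2.resize(np.hstack([a,b]),(800,400)))
"
```

```text
t 3.225 p [ 0.5404 -0.21    0.2061] yaz -123.69 tilt 0.03 F [ 0.7  0.3 -0.2] T [ 0.04  0.01 -0.05] w 0.999
tool mm [-1.2 -3.   1.3]
yaw -0.29260331300733355 q6 1.5928240933813764
```

View pics/c3.png

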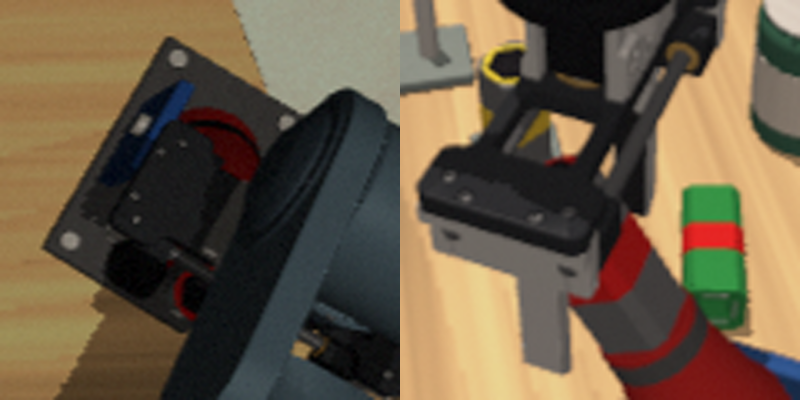

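The near finger hangs alongside the red socket below the band (crop ~(545,310)), straddling as planned. I'll trim by a few mm and close gently.

Emit:
jog_arm(
  deltas="0 -1 -3 1.5 -0.3; 1 0 0 0 0; 1 0 0 0 0; 1 0 0 0 0; 1 0 0 0 0; 1 0 0 0 0",
  force=10,
)

```text
time: 4.08
position: [0.5412, -0.2062, 0.2039]
tcp_rot: [[0.835, -0.55, -0.0], [-0.55, -0.835, 0.0], [-0.0, 0.0, -1.0]]
wrist_force: [-0.4, 0.1, -0.2]
gripper_width: 0.508
```

```bash
python3 -c "
from h import *
need(.541,-.2068,.2048,-123.4)"
```

```text
t 4.075 p [ 0.5412 -0.2062  0.2039] yaz -123.35 tilt 0.0 F [-0.4  0.1 -0.2] T [ 0.05  0.02 -0.01] w 0.508
tool mm [ 0.2  0.6 -0.9]
yaw -359.95135082851243 q6 1.593139482789143
```

Position is spot on. I'll keep closing (width should end near 0.43).

Emit:
jog_arm(
  deltas="1 0 0 0 0; 1 0 0 0 0; 1 0 0 0 0",
  force=15,
)

```text
time: 4.45
position: [0.5412, -0.2062, 0.2039]
tcp_rot: [[0.835, -0.55, -0.0], [-0.55, -0.835, 0.0], [-0.0, 0.0, -1.0]]
wrist_force: [-0.3, 0.9, -0.1]
gripper_width: 0.427
```

Emit:
jog_arm(
  deltas="1 0 0 0 0; 1 0 0 0 0",
  force=45,
)

```text
time: 4.7
position: [0.5412, -0.2062, 0.2039]
tcp_rot: [[0.835, -0.55, -0.0], [-0.55, -0.835, 0.0], [-0.0, 0.0, -1.0]]
wrist_force: [-0.2, 0.8, 0.8]
gripper_width: 0.423
```

```bash
python3 -c "
from h import *
st()"
```

```text
t 4.7 p [ 0.5412 -0.2062  0.2039] yaz -123.35 tilt 0.01 F [-0.2  0.8  0.8] T [ 0.12  0.04 -0.02] w 0.423
```

Emit:
jog_arm(
  deltas="1 -1 0 -1.73 0; 1 -2 0 -3.46 0; 1 -2 0 -3.46 0; 1 -2 0 -3.46 0",
)

```text
time: 5.2
position: [0.5361, -0.2031, 0.2155]
tcp_rot: [[0.835, -0.55, 0.002], [-0.55, -0.835, -0.002], [0.003, 0.0, -1.0]]
wrist_force: [2.4, -2.6, -2.0]
gripper_width: 0.421
```

```bash
python3 -c "
from h import *
st()"
```

```text
t 5.2 p [ 0.5361 -0.2031  0.2155] yaz -123.37 tilt 0.16 F [ 2.4 -2.6 -2. ] T [-0.43 -0.69 -0.01] w 0.421
```

Emit:
jog_arm(
  deltas="1 -2 0 -3.46 0; 1 -2 0 -3.46 0; 1 -2.5 0 -4.33 0; 1 -2.5 0 -4.33 0; 1 -2.5 0 -4.33 0; 1 -2.5 0 -4.33 0; 1 -2.5 0 -4.33 0; 1 -2.5 0 -4.33 0; 1 -2.5 0 -4.33 0; 1 0 0 -5 0",
)

```text
time: 6.45
position: [0.5172, -0.1904, 0.2585]
tcp_rot: [[0.835, -0.55, -0.0], [-0.55, -0.835, 0.0], [-0.0, 0.0, -1.0]]
wrist_force: [0.2, 0.1, -5.0]
gripper_width: 0.424
```

```bash
cat >> h.py <<'E'
def both(tag,bt,bs):
    o=[]
    for n,b in(("top",bt),("side",bs)):
        p,d=get_image(n); np.save(f"{n}_{tag}_img.npy",p);np.save(f"{n}_{tag}.npy",d)
        u,v,w=b; o.append(cv2.resize(p[v:v+w,u:u+w],(400,400),interpolation=2))
    cv2.imwrite(f"pics/{tag}.png",np.hstack(o))
E
python3 -c "
from h import *
st()
both('off',(370,150,120),(240,170,150))"
```

```text
t 6.45 p [ 0.5172 -0.1904  0.2585] yaz -123.35 tilt 0.01 F [ 0.2  0.1 -5. ] T [ 0.08 -0.03  0.01] w 0.424
```

View pics/off.png

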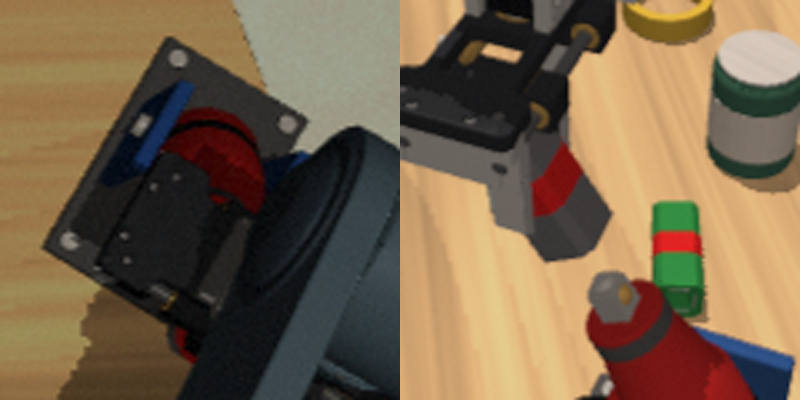

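Red socket is free and held, with drive and brass ball visible at crop (615,295). Next I'll measure its tilt in the grip.

```bash
cat >> h.py <<'E'
def tilt(tag,azx,piv,ang0=30,cams=("side",)):
    # socket held: azx = horizontal azimuth of cradle-like +x (away from lean); fit its upper flat (x face) & bottom edge
    h=np.array([np.cos(np.radians(azx)),np.sin(np.radians(azx)),0]);yd=np.array([-h[1],h[0],0])
    for n in cams:
        P=cloud(n,np.load(f"{n}_{tag}.npy")).reshape(-1,3)-piv
        a=P@h;b=P@yd;c=P[:,2]
        t=np.radians(ang0)
        for nm,sg in(("+x",1),("-x",-1)):
            fa=a*np.cos(t)+c*np.sin(t); al=-a*np.sin(t)+c*np.cos(t)
            k=(sg*fa>.014)&(sg*fa<.026)&(abs(b)<.013)&(al<-.005)&(al>-.06)
            if k.sum()>40:
                x=np.c_[a[k],c[k]]; 
                for _ in range(3):
                    m=x.mean(0); v=np.linalg.svd(x-m,full_matrices=False)[2]; res=abs((x-m)@v[1]); x=x[res<max(.0015,2.5*np.median(res))]
                ax=v[0]*np.sign(v[0][1]); lean=np.degrees(np.arctan2(-ax[0],ax[1])); off=abs(m@v[1])
                print(n,nm,"n",k.sum(),"lean deg",lean.round(2),"face dist",off.round(4),"lowest al",(x@ax).min().round(4))
E
python3 -c "
from h import *
p=np.array(sense()['position'])+[0,0,.019]
tilt('off',-33.4,p)"
```

```text
side +x n 270 lean deg 31.75 face dist 0.0221 lowest al -0.0439
```

Emit:
jog_arm(
  deltas="1 -13.3 -15.5 -5 0; 1 -25 -29 0 0; 1 -25 -29 0 0; 1 -25 -29 0 0; 1 -25 -29 0 0; 1 -25 -29 0 0; 1 -25 -29 0 0; 1 -25 -29 0 0; 1 -25 -29 0 0; 1 -25 -29 0 0; 1 -25 -29 0 0; 1 0 0 20 0; 1 0 0 30 0; 1 0 0 30 0; 1 0 0 30 0; 1 0 0 15 0; 1 0 0 0 0",
)

```text
time: 8.68
position: [0.4645, 0.2096, 0.1376]
tcp_rot: [[0.836, -0.549, -0.002], [-0.549, -0.836, -0.0], [-0.002, 0.001, -1.0]]
wrist_force: [-0.3, -0.3, -4.9]
gripper_width: 0.423
```

```bash
python3 -c "
from h import *
need(.4653,.209,.130,-123.4)
both('rod1',(200,200,120),(220,120,110))
tilt('rod1',-33.4,np.array(sense()['position'])+[0,0,.019])"
```

```text
t 8.675 p [0.4645 0.2096 0.1376] yaz -123.33 tilt 0.12 F [-0.3 -0.3 -4.9] T [ 0.09 -0.02  0.04] w 0.423
tool mm [1.  0.1 7.6]
yaw -359.9282604180645 q6 2.3534856797774872
side +x n 115 lean deg 32.07 face dist 0.0207 lowest al -0.0433
```

View pics/rod1.png

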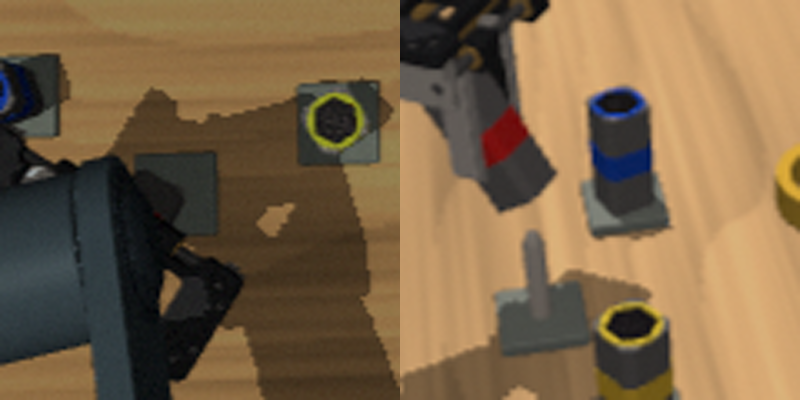

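The red socket is ~30 mm above the rod tip with a 32° lean, as computed. Lowering its bore edge over the tip.

Emit:
jog_arm(
  deltas="1 0.5 0 14 0; 1 0 0 14 0; 1 0 0 3 0; 1 0 0 3 0; 1 0 0 3 0; 1 0 0 0 0",
)

```text
time: 9.52
position: [0.4658, 0.2091, 0.1013]
tcp_rot: [[0.835, -0.55, -0.0], [-0.55, -0.835, 0.0], [-0.0, 0.0, -1.0]]
wrist_force: [0.4, 0.6, -4.5]
gripper_width: 0.424
```

```bash
python3 -c "
from h import *
need(.4653,.209,.100,-123.4)
both('rod2',(200,200,120),(220,130,90))"
```

```text
t 9.525 p [0.4658 0.2091 0.1013] yaz -123.35 tilt 0.01 F [ 0.4  0.6 -4.5] T [ 0.06  0.01 -0.02] w 0.424
tool mm [-0.4  0.4  1.3]
yaw -359.9502225988275 q6 2.3524745068199637
```

View pics/rod2.png

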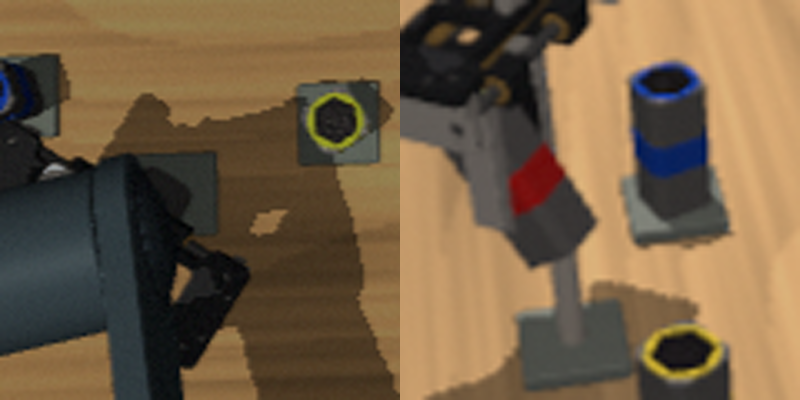

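Emit:
jog_arm(
  deltas="1 2 0 0 0; 1 3 0 -0.5 0; 1 3 0 -0.5 0; 1 3 0 -0.5 0",
  force=30,
)

```text
time: 10.12
position: [0.4719, 0.2051, 0.102]
tcp_rot: [[0.835, -0.55, -0.008], [-0.55, -0.835, 0.005], [-0.009, 0.001, -1.0]]
wrist_force: [-9.6, 8.5, -1.7]
gripper_width: 0.423
```

```bash
python3 -c "
from h import *
st()
both('rod3',(200,200,120),(220,130,90))
tilt('rod3',-33.4,np.array(sense()['position'])+[0,0,.019],20)"
```

```text
t 10.125 p [0.4719 0.2051 0.102 ] yaz -123.39 tilt 0.52 F [-9.6  8.5 -1.7] T [1.9  1.91 0.04] w 0.423
side +x n 94 lean deg 29.12 face dist 0.0187 lowest al -0.0421
```

View pics/rod3.png

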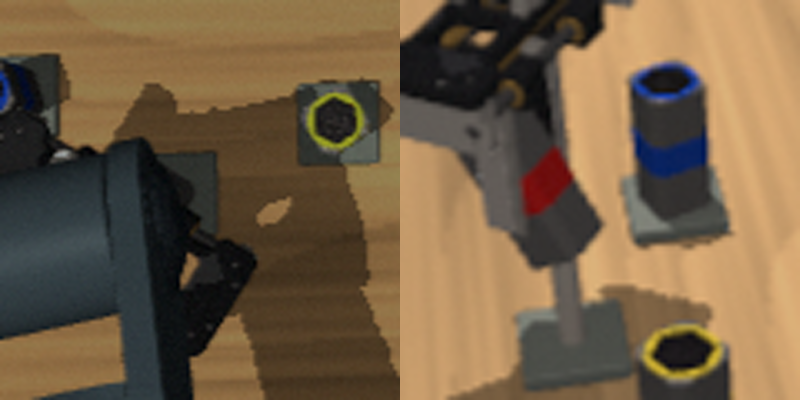

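Contact made; it has begun turning (29°), resisted by the grip. I'll lower the grip force to ease pivoting.

Emit:
jog_arm(
  deltas="1 1 0 0 0; 1 2 0 0 0; 1 3 0 -0.5 0; 1 3 0 -0.5 0; 1 0 0 0 0",
  force=14,
)

```text
time: 10.85
position: [0.4815, 0.1989, 0.1035]
tcp_rot: [[0.835, -0.55, -0.003], [-0.55, -0.835, 0.002], [-0.004, 0.0, -1.0]]
wrist_force: [-4.1, 3.3, -3.7]
gripper_width: 0.421
```

```bash
python3 -c "
from h import *
st()
both('rod4',(200,200,120),(220,130,90))
tilt('rod4',-33.4,np.array(sense()['position'])+[0,0,.019],18)"
```

```text
t 10.85 p [0.4815 0.1989 0.1035] yaz -123.38 tilt 0.21 F [-4.1  3.3 -3.7] T [ 0.8   0.78 -0.  ] w 0.421
side +x n 62 lean deg 18.98 face dist 0.0147 lowest al -0.0402
```

View pics/rod4.png

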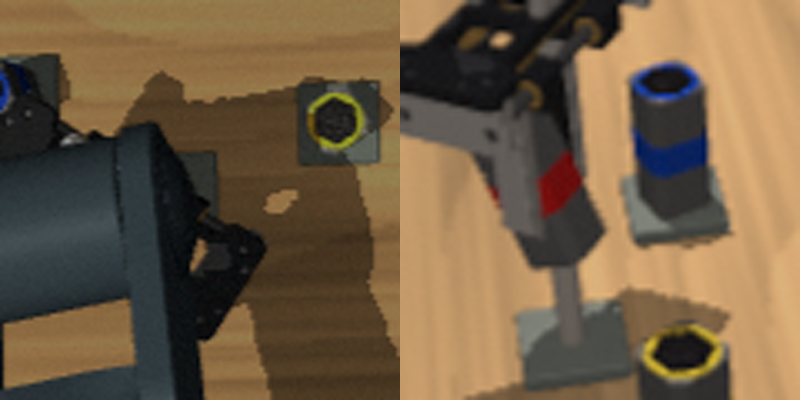

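Emit:
jog_arm(
  deltas="1 3 0 1 0; 1 3 0 1 0; 1 3 0 1 0; 1 0 0 0 0",
  force=14,
)

```text
time: 11.45
position: [0.4899, 0.1937, 0.1015]
tcp_rot: [[0.835, -0.55, -0.001], [-0.55, -0.835, 0.001], [-0.002, -0.0, -1.0]]
wrist_force: [-4.6, 2.4, 1.2]
gripper_width: 0.424
```

```bash
python3 -c "
from h import *
st()
both('rod5',(200,200,120),(220,130,90))
tilt('rod5',-33.4,np.array(sense()['position'])+[0,0,.019],10)"
```

```text
t 11.45 p [0.4899 0.1937 0.1015] yaz -123.37 tilt 0.1 F [-4.6  2.4  1.2] T [0.66 0.98 0.01] w 0.424
```

View pics/rod5.png

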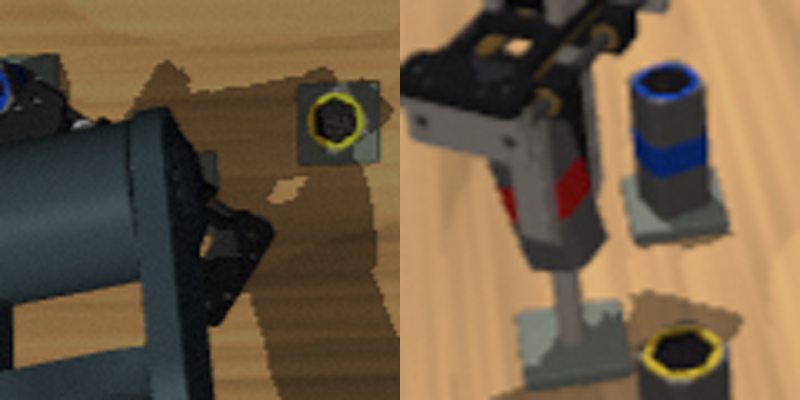

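Emit:
jog_arm(
  deltas="1 3 0 0 0; 1 3 0 0 0; 1 0 0 1 0; 1 0 0 0 0",
  force=14,
)

```text
time: 12.05
position: [0.4947, 0.1905, 0.1002]
tcp_rot: [[0.835, -0.55, -0.001], [-0.55, -0.835, 0.001], [-0.002, -0.0, -1.0]]
wrist_force: [-4.8, 3.0, -0.1]
gripper_width: 0.425
```

```bash
python3 -c "
from h import *
st()
both('rod6',(200,200,120),(220,130,90))
tilt('rod6',-33.4,np.array(sense()['position'])+[0,0,.019],5)"
```

```text
t 12.05 p [0.4947 0.1905 0.1002] yaz -123.36 tilt 0.1 F [-4.8  3.  -0.1] T [0.71 0.9  0.  ] w 0.425
```

View pics/rod6.png

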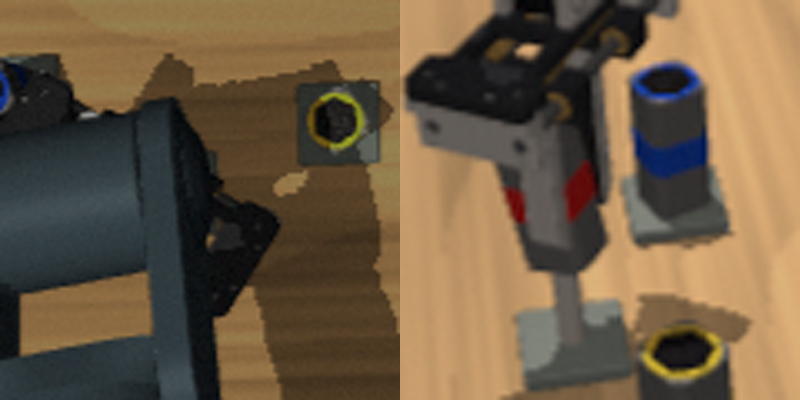

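```bash
python3 - <<'E'
from h import *
C=cloud("side",np.load("side_rod6.npy"));D=np.load("side_rod6.npy")
h=np.array([.835,-.55,0]);y=np.array([.55,.835,0]);o=np.array([.4858,.1955,0])
for v in range(160,194,3):
    r=[]
    for u in range(243,270):
        p=C[v,u]-o
        if abs(p@h)<.06 and abs(p@y)<.06: r.append((u,round(p@h*1e3),round(p@y*1e3),round(p[2]*1e3)))
    print(v,[x[1:] for x in r[::3]])
E
```

```text
160 [(18, -27, 181), (8, 2, 160), (11, 11, 155), (14, 21, 149), (17, 29, 144)]
163 [(17, -31, 175), (9, -6, 156), (9, 8, 148), (9, 21, 139), (17, 23, 140)]
166 [(18, -30, 166), (11, -5, 148), (13, 4, 142), (12, 20, 131), (18, 24, 130)]
169 [(-17, -20, 142), (-8, -22, 145), (8, -33, 157), (14, -30, 156), (18, -23, 152), (12, -1, 136), (15, 9, 130), (17, 20, 123)]
172 [(-17, -22, 134), (-10, -20, 135), (5, -31, 146), (13, -30, 148), (19, -27, 147), (15, -6, 131), (15, 8, 122), (15, 21, 112)]
175 [(-18, -19, 123), (-9, -20, 125), (7, -31, 138), (14, -29, 138), (19, -24, 136), (16, -5, 122), (18, 5, 115), (17, 22, 103)]
178 [(-17, -18, 113), (0, -30, 126), (7, -28, 127), (17, -31, 131), (16, -16, 121), (16, -3, 111), (19, 7, 105)]
181 [(-14, -20, 106), (3, -33, 120), (10, -30, 119), (18, -30, 122), (16, -13, 109), (17, -1, 101), (19, 10, 93)]
184 [(-13, -18, 95), (-3, -21, 100), (12, -30, 111), (18, -27, 111), (18, -13, 101), (21, -4, 94), (22, 9, 85)]
187 [(-19, -12, 79), (-5, -19, 89), (3, -18, 90), (11, -17, 92), (18, -15, 92), (21, -5, 86)]
190 [(-9, -20, 79), (-2, -17, 79), (7, -18, 82), (17, -19, 85), (23, -15, 84)]
193 [(-58, 47, 3), (-51, 51, 1), (-3, -8, 62), (4, -5, 61), (-27, 59, 2)]
```

Emit:
jog_arm(
  deltas="1 1 0 4 0; 1 1 0 4 0; 1 0.5 0 5 0; 1 0.5 0 5 0; 1 0 0 0 0",
  force=16,
)

```text
time: 12.78
position: [0.4957, 0.1888, 0.0804]
tcp_rot: [[0.835, -0.55, -0.004], [-0.55, -0.835, 0.001], [-0.004, 0.001, -1.0]]
wrist_force: [-4.0, 3.9, -6.7]
gripper_width: 0.424
```

```bash
python3 - <<'E'
from h import *
st()
both('rod7',(200,200,120),(220,130,90))
C=cloud("side",np.load("side_rod7.npy"))
h=np.array([.835,-.55,0]);y=np.array([.55,.835,0]);o=np.array([.4858,.1955,0])
P=(C-o).reshape(-1,3);a,b,c=P@h,P@y,P[:,2]
for z in range(40,170,8):
    k=(abs(c-z/1e3)<.004)&(abs(b)<.012)&(a>0)&(a<.04)
    if k.any(): print(z,"x+face",(np.median(a[k])*1e3).round(1),k.sum())
E
```

```text
t 12.775 p [0.4957 0.1888 0.0804] yaz -123.37 tilt 0.25 F [-4.   3.9 -6.7] T [ 0.84  0.72 -0.01] w 0.424
40 x+face 4.0 11
64 x+face 21.0 12
72 x+face 19.8 14
80 x+face 18.7 12
88 x+face 17.3 16
96 x+face 17.2 12
104 x+face 16.7 17
112 x+face 15.1 17
120 x+face 13.7 12
128 x+face 12.7 15
136 x+face 11.7 13
144 x+face 10.5 8
152 x+face 10.2 1
```

View pics/rod7.png

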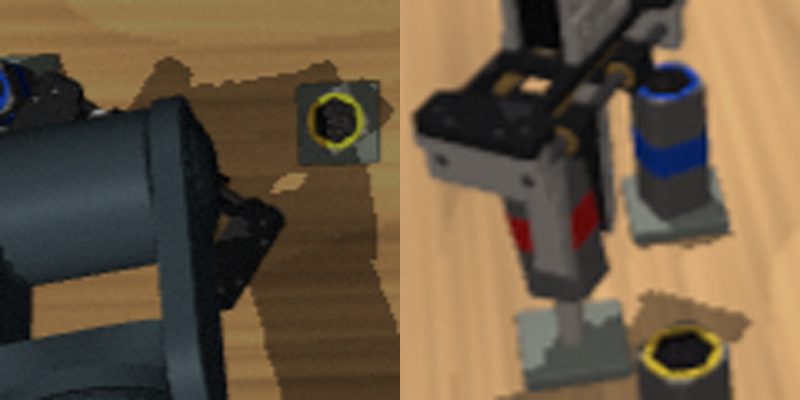

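Emit:
jog_arm(
  deltas="1 -0.5 0 4 0; 1 -0.5 0 5 0; 1 -0.5 0 5 0; 1 -0.5 0 5 0; 1 -0.5 0 4 0; 1 0 0 0 0",
  force=16,
)

```text
time: 13.62
position: [0.4958, 0.1894, 0.0584]
tcp_rot: [[0.835, -0.55, 0.001], [-0.55, -0.835, -0.0], [0.001, -0.0, -1.0]]
wrist_force: [0.3, 0.8, -7.7]
gripper_width: 0.422
```

```bash
cat > rodchk.py <<'E'
from h import *
import sys
st(); tag=sys.argv[1]
both(tag,(200,200,120),(220,130,90))
C=cloud("side",np.load(f"side_{tag}.npy"))
h=np.array([.835,-.55,0]);y=np.array([.55,.835,0]);o=np.array([.4858,.1955,0])
P=(C-o).reshape(-1,3);a,b,c=P@h,P@y,P[:,2]
print([(z,(np.median(a[k])*1e3).round(1)) for z in range(16,150,8) for k in [(abs(c-z/1e3)<.004)&(abs(b)<.012)&(a>0)&(a<.04)] if k.any()])
E
python3 rodchk.py rod8
```

```text
t 13.625 p [0.4958 0.1894 0.0584] yaz -123.36 tilt 0.05 F [ 0.3  0.8 -7.7] T [0.29 0.04 0.01] w 0.422
[(16, np.float64(18.3)), (24, np.float64(2.6)), (40, np.float64(20.8)), (48, np.float64(20.2)), (56, np.float64(18.9)), (64, np.float64(17.8)), (72, np.float64(16.9)), (80, np.float64(16.1)), (88, np.float64(15.2)), (96, np.float64(13.7)), (104, np.float64(13.0)), (112, np.float64(10.8)), (120, np.float64(10.7)), (128, np.float64(9.2))]
```

View pics/rod8.png

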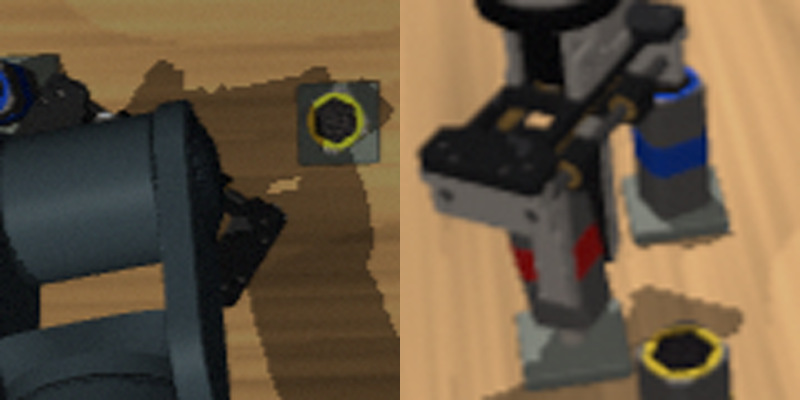

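Emit:
jog_arm(
  deltas="1 0 0 5 0; 1 0 0 5 0; 1 0 0 4 0; 1 0 0 3 0; 1 0 0 2 0; 1 0 0 0 0",
  force=16,
)

```text
time: 14.48
position: [0.4984, 0.1893, 0.0412]
tcp_rot: [[0.835, -0.55, 0.006], [-0.55, -0.835, -0.0], [0.005, -0.003, -1.0]]
wrist_force: [5.2, -2.5, 2.5]
gripper_width: 0.423
```

```bash
python3 rodchk.py rod9
```

```text
t 14.475 p [0.4984 0.1893 0.0412] yaz -123.36 tilt 0.37 F [ 5.2 -2.5  2.5] T [-0.14 -0.61 -0.03] w 0.423
[(16, np.float64(26.6)), (24, np.float64(20.9)), (32, np.float64(20.3)), (40, np.float64(19.3)), (48, np.float64(18.6)), (56, np.float64(18.0)), (64, np.float64(17.2)), (72, np.float64(16.7)), (80, np.float64(15.8)), (88, np.float64(14.8)), (96, np.float64(13.9)), (104, np.float64(12.8))]
```

View pics/rod9.png

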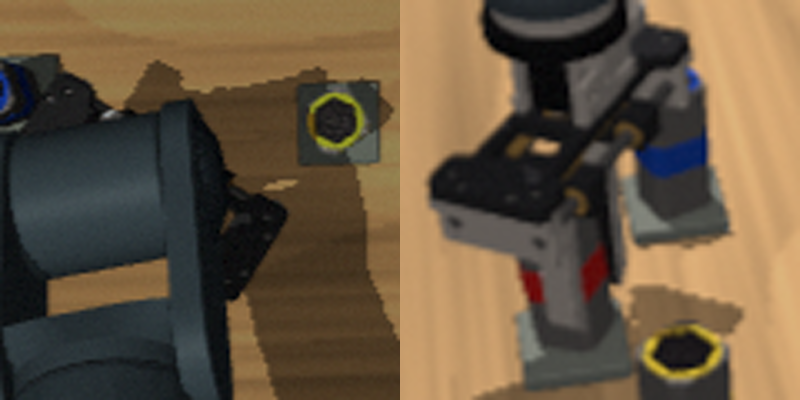

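Emit:
jog_arm(
  deltas="1 0.5 0 2 0; 1 0.5 0 2 0; 1 0 0 1 0; 1 0 0 0 0",
  force=10,
)

```text
time: 15.08
position: [0.4983, 0.1887, 0.0359]
tcp_rot: [[0.835, -0.55, 0.004], [-0.55, -0.835, -0.0], [0.004, -0.002, -1.0]]
wrist_force: [3.4, -3.3, 4.0]
gripper_width: 0.422
```

```bash
python3 rodchk.py rod10
```

```text
t 15.075 p [0.4983 0.1887 0.0359] yaz -123.34 tilt 0.24 F [ 3.4 -3.3  4. ] T [-0.36 -0.6   0.03] w 0.422
[(16, np.float64(24.6)), (24, np.float64(20.2)), (32, np.float64(19.9)), (40, np.float64(19.2)), (48, np.float64(18.5)), (56, np.float64(18.2)), (64, np.float64(17.1)), (72, np.float64(16.7)), (80, np.float64(15.8)), (88, np.float64(14.9)), (96, np.float64(14.4)), (104, np.float64(13.6)), (144, np.float64(39.9))]
```

View pics/rod10.png

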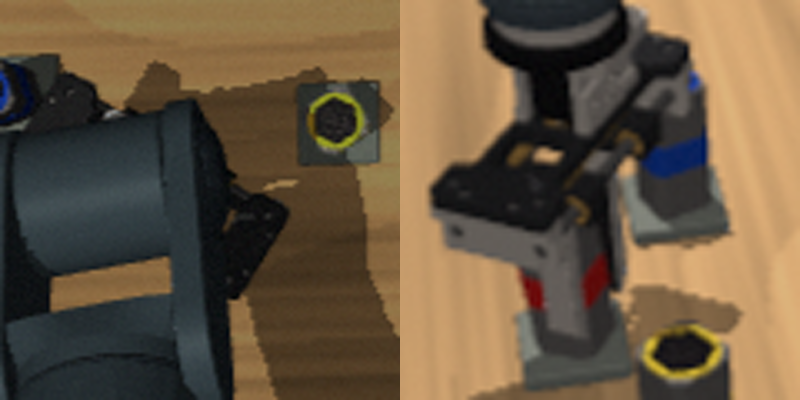

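Emit:
jog_arm(
  deltas="1 0 0 1 0; 1 0 0 1 0; 1 0 0 1 0; 1 0 0 0 0; 1 0 0 0 0",
  force=3,
)

```text
time: 15.8
position: [0.4959, 0.1892, 0.0314]
tcp_rot: [[0.835, -0.55, -0.001], [-0.55, -0.835, 0.0], [-0.001, 0.0, -1.0]]
wrist_force: [2.1, 0.6, -0.0]
gripper_width: 0.424
```

```bash
python3 rodchk.py rod11
```

```text
t 15.8 p [0.4959 0.1892 0.0314] yaz -123.36 tilt 0.05 F [ 2.1  0.6 -0. ] T [ 0.35 -0.49 -0.08] w 0.424
[(16, np.float64(25.7)), (24, np.float64(20.6)), (32, np.float64(20.1)), (40, np.float64(19.4)), (48, np.float64(19.6)), (56, np.float64(19.1)), (64, np.float64(19.3)), (72, np.float64(18.8)), (80, np.float64(18.4)), (88, np.float64(18.3)), (96, np.float64(18.1)), (104, np.float64(17.3)), (144, np.float64(36.8))]
```

Lean is now ~2° and weight is on the base. Opening slightly to let it settle, then checking.

Emit:
jog_arm(
  deltas="0.55 0 0 0 0; 0.5 0 0 0 0; 0.4 0 0 0 0; 0.2 0 0 0 0; 0 0 0 0 0; 0 0 0 0 0; 0 0 0 0 0",
  force=20,
)

```text
time: 16.77
position: [0.4963, 0.1891, 0.0318]
tcp_rot: [[0.835, -0.55, 0.0], [-0.55, -0.835, -0.0], [0.0, 0.0, -1.0]]
wrist_force: [-0.1, -0.3, -0.9]
gripper_width: 0.981
```

```bash
python3 rodchk.py rod12
```

```text
t 16.775 p [0.4963 0.1891 0.0318] yaz -123.35 tilt 0.0 F [-0.1 -0.3 -0.9] T [ 0.02 -0.01 -0.03] w 0.981
[(16, np.float64(26.9)), (24, np.float64(20.7)), (32, np.float64(20.2)), (40, np.float64(20.9)), (48, np.float64(20.5)), (56, np.float64(20.8)), (64, np.float64(21.1)), (72, np.float64(20.9)), (80, np.float64(21.0)), (88, np.float64(21.0)), (96, np.float64(20.4)), (104, np.float64(19.4)), (144, np.float64(38.0))]
```

View pics/rod12.png

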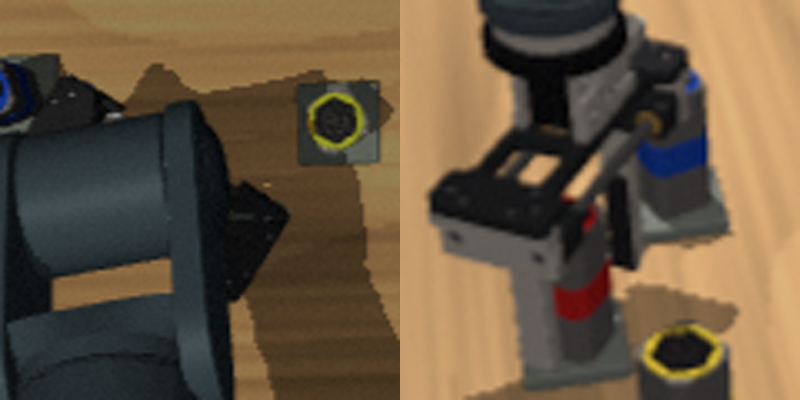

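Red is upright and seated over the rod (face vertical within noise, top ≈102 mm). Lifting clear and turning for the blue socket.

Emit:
jog_arm(
  deltas="0 0 0 -20 0; 0 0 0 -40 0; 0 0 0 -40 0; 0 0 0 -30 -4; 0 0 0 0 -10; 0 0 0 0 -10; 0 0 0 0 -10; 0 0 0 0 -10; 0 0 0 0 -10; 0 0 0 0 -10; 0 0 0 0 -10; 0 0 0 0 -10; 0 0 0 0 -10; 0 0 0 0 -10; 0 0 0 0 -10; 0 0 0 0 -10; 0 0 0 0 -10; 0 0 0 0 -10",
  force=20,
)

```text
time: 19.12
position: [0.4962, 0.189, 0.1618]
tcp_rot: [[-0.358, 0.934, -0.0], [0.934, 0.358, -0.0], [0.0, -0.0, -1.0]]
wrist_force: [-0.7, -0.1, -0.9]
gripper_width: 0.998
```

```bash
python3 - <<'E'
from h import *
need(.5672,.3134,.150,20)
both('red',(190,200,130),(220,120,110))
C=cloud("side",np.load("side_red.npy"))
I=np.load("side_red_img.npy")
P=(C-[.4858,.1955,0]).reshape(-1,3); r=np.hypot(P[:,0],P[:,1]); k=(r<.027)&(P[:,2]>.02)&(P[:,2]<.12)
print("red top z",np.percentile(P[k,2],[50,95,99.5]))
E
```

```text
t 19.125 p [0.4962 0.189  0.1618] yaz 20.98 tilt 0.01 F [-0.7 -0.1 -0.9] T [ 0.02 -0.1  -0.01] w 0.998
tool mm [ 90.7 110.8  11.8]
yaw -359.02137089824504 q6 -0.21583521292197771
red top z [0.0753 0.1049 0.106 ]
```

View pics/red.png

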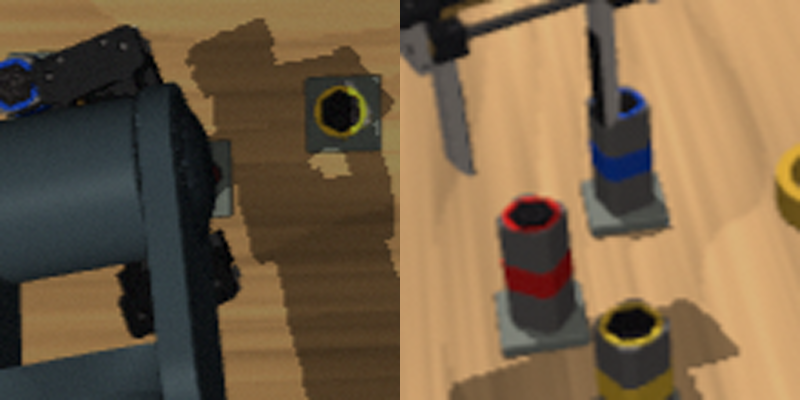

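Red stands fully down and upright on its rod (crop (535,270)). Moving over blue.

Emit:
jog_arm(
  deltas="0 20 25 0 1; 0 30 36 0 0; 0 30 36 0 0; 0 11 14 0 0; 0 0 0 0 0",
)

```text
time: 19.85
position: [0.5699, 0.3131, 0.1614]
tcp_rot: [[-0.335, 0.942, -0.0], [0.942, 0.335, -0.0], [-0.0, -0.0, -1.0]]
wrist_force: [0.3, -0.3, -0.2]
gripper_width: 1.001
```

```bash
python3 - <<'E'
from h import *
need(.5672,.3134,.055,20)
E
```

```text
t 19.85 p [0.5699 0.3131 0.1614] yaz 19.58 tilt 0.03 F [ 0.3 -0.3 -0.2] T [-0.04 -0.06 -0.02] w 1.001
tool mm [  1.2  -2.4 106.4]
yaw -0.41570724837651696 q6 -0.013476733842793943
```

Emit:
jog_arm(
  deltas="0 1.2 -2.4 20 -0.4; 0 0 0 35 0; 0 0 0 35 0; 0 0 0 16 0; 1 0 0 0 0; 1 0 0 0 0; 1 0 0 0 0; 1 0 0 0 0; 1 0 0 0 0; 1 0 0 0 0; 1 0 0 0 0; 1 0 0 0 0",
  force=12,
)

```text
time: 21.35
position: [0.5675, 0.3128, 0.0561]
tcp_rot: [[-0.343, 0.939, 0.001], [0.939, 0.343, 0.0], [-0.0, 0.001, -1.0]]
wrist_force: [0.5, -0.1, 1.0]
gripper_width: 0.428
```

```bash
python3 - <<'E'
from h import *
need(.5672,.3134,.055,20)
both('bl1',(150,170,130),(230,100,100))
E
```

```text
t 21.35 p [0.5675 0.3128 0.0561] yaz 20.04 tilt 0.04 F [ 0.5 -0.1  1. ] T [-0.01 -0.32  0.01] w 0.428
tool mm [ 0.7 -0.   1.1]
yaw -359.95504001596635 q6 -0.020793081684445294
```

View pics/bl1.png

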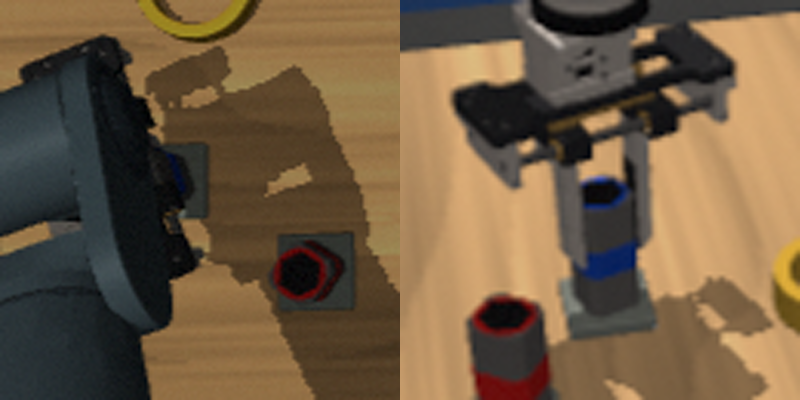

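Blue gripped (width 0.428 → 40 mm). Lifting until ~11 mm of rod remains in the bore.

Emit:
jog_arm(
  deltas="1 0 0 0 0; 1 0 0 -8 0; 1 0 0 -14 0; 1 0 0 -14 0; 1 0 0 -14 0; 1 0 0 -10 0; 1 0 0 -2 0; 1 0 0 0 0",
  force=30,
)

```text
time: 22.45
position: [0.5669, 0.3126, 0.1176]
tcp_rot: [[-0.343, 0.939, -0.001], [0.939, 0.343, -0.0], [0.0, -0.001, -1.0]]
wrist_force: [-0.0, -0.3, -5.0]
gripper_width: 0.426
```

```bash
cat > blchk.py <<'E'
from h import *
import sys
s=st(); tag=sys.argv[1]; piv=np.array(s["position"])+[0,0,.019]
both(tag,(150,170,130),(230,80,110))
R=np.array(s["tcp_rot"]);X=-R[:,0];Y=R[:,1]   # X: away from lean
a=sys.argv[2:3]; ang=float(a[0]) if a else 0
C=cloud("side",np.load(f"side_{tag}.npy"))
P=(C-piv).reshape(-1,3);a,b,c=P@X,P@Y,P[:,2]
t=np.radians(ang); fa=a*np.cos(t)+c*np.sin(t); al=-a*np.sin(t)+c*np.cos(t)
k=(fa>-.002)&(fa<.045)&(abs(b)<.012)&(al<.03)&(al>-.066)
A=np.c_[a[k],c[k]]
for _ in range(5):
    m=A.mean(0);v=np.linalg.svd(A-m,full_matrices=False)[2];res=abs((A-m)@v[1]);A=A[res<max(.002,2*np.median(res))]
ax=v[0]*np.sign(v[0][1]); nrm=np.array([ax[1],-ax[0]])
print("n",k.sum(),len(A),"lean",np.degrees(np.arctan2(-ax[0],ax[1])).round(2),"face dist from pivot mm",(m@nrm*1e3).round(1),"along",((A@ax).min()*1e3).round(1),((A@ax).max()*1e3).round(1))
E
python3 blchk.py bl2
```

```text
t 22.45 p [0.5669 0.3126 0.1176] yaz 20.05 tilt 0.03 F [-0.  -0.3 -5. ] T [-0.03 -0.17  0.01] w 0.426
n 250 183 lean 0.26 face dist from pivot mm 11.1 along -62.9 29.4
```

View pics/bl2.png

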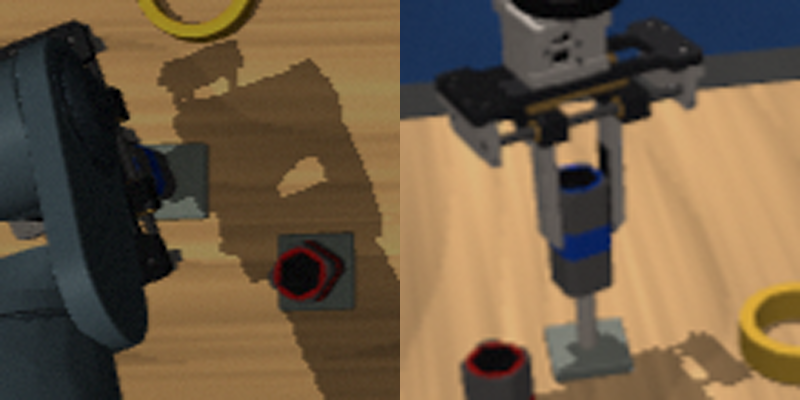

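Measured: lean 0.3°, bore ~11 mm over the rod tip. Now tilting by moving sideways against the rod.

Emit:
jog_arm(
  deltas="1 3 0 0 0; 1 3 0 0 0; 1 3 0 0 0; 1 3 0 0 0; 1 0 0 0 0",
  force=16,
)

```text
time: 23.18
position: [0.5628, 0.3241, 0.1177]
tcp_rot: [[-0.343, 0.939, -0.0], [0.939, 0.343, -0.0], [-0.0, -0.0, -1.0]]
wrist_force: [-0.5, -3.5, -5.7]
gripper_width: 0.425
```

```bash
python3 blchk.py bl3 5
```

```text
t 23.175 p [0.5628 0.3241 0.1177] yaz 20.06 tilt 0.03 F [-0.5 -3.5 -5.7] T [-0.83 -0.2   0.02] w 0.425
n 266 189 lean 6.47 face dist from pivot mm 14.5 along -62.4 29.2
```

View pics/bl3.png

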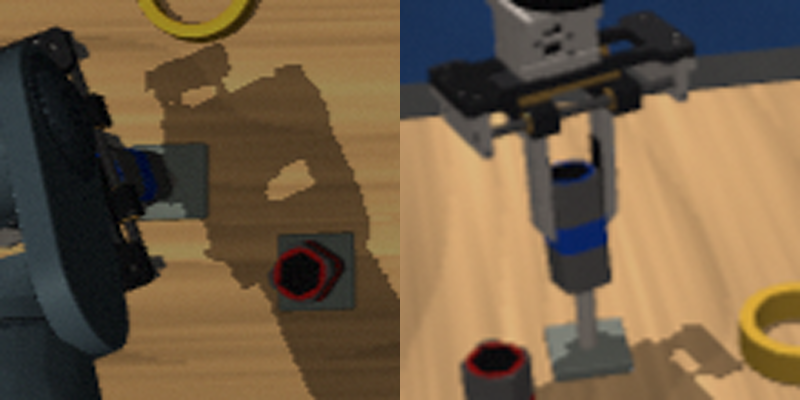

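Emit:
jog_arm(
  deltas="1 3 0 0.2 0; 1 3 0 0.2 0; 1 3 0 0.4 0; 1 3 0 0.4 0; 1 3 0 0.5 0; 1 3 0 0.5 0; 1 0 0 0 0",
  force=16,
)

```text
time: 24.15
position: [0.5569, 0.3414, 0.1159]
tcp_rot: [[-0.343, 0.939, 0.0], [0.939, 0.343, 0.001], [0.001, 0.001, -1.0]]
wrist_force: [1.1, -3.3, -4.9]
gripper_width: 0.424
```

```bash
python3 blchk.py bl4 18
```

```text
t 24.15 p [0.5569 0.3414 0.1159] yaz 20.06 tilt 0.05 F [ 1.1 -3.3 -4.9] T [-0.79 -0.31  0.03] w 0.424
n 282 183 lean 18.05 face dist from pivot mm 20.6 along -63.3 25.9
```

View pics/bl4.png

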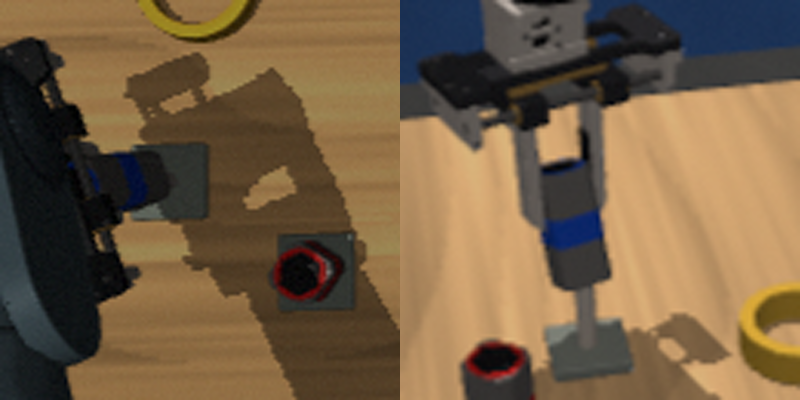

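Lean 18°, tracking prediction. Continue to ~31°.

Emit:
jog_arm(
  deltas="1 3 0 0.6 0; 1 3 0 0.6 0; 1 3 0 0.7 0; 1 3 0 0.7 0; 1 3 0 0.7 0; 1 2 0 0.5 0; 1 0 0 0 0",
  force=16,
)

```text
time: 25.12
position: [0.551, 0.3569, 0.1116]
tcp_rot: [[-0.343, 0.939, 0.0], [0.939, 0.343, -0.0], [-0.0, -0.0, -1.0]]
wrist_force: [2.3, -5.5, -5.5]
gripper_width: 0.422
```

```bash
python3 blchk.py bl5 30
```

```text
t 25.125 p [0.551  0.3569 0.1116] yaz 20.06 tilt 0.02 F [ 2.3 -5.5 -5.5] T [-1.   -0.51  0.03] w 0.422
n 268 186 lean 28.27 face dist from pivot mm 25.9 along -65.2 21.5
```

View pics/bl5.png

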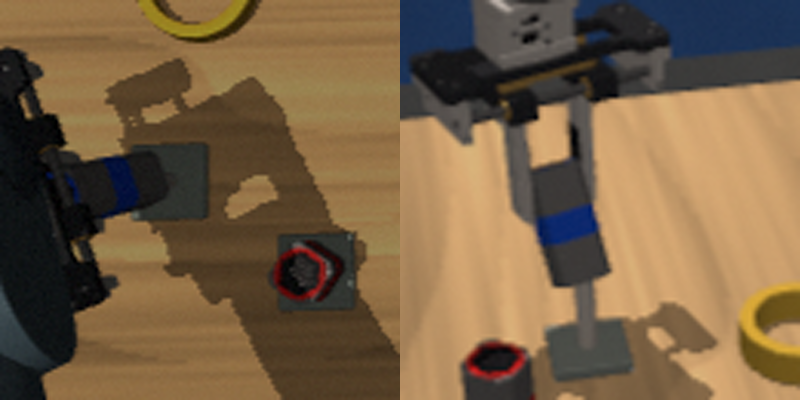

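Emit:
jog_arm(
  deltas="1 2 0 0.5 0; 1 2 0 0.5 0; 1 0 0 0 0",
  force=16,
)

```text
time: 25.6
position: [0.5496, 0.3605, 0.1107]
tcp_rot: [[-0.343, 0.939, 0.0], [0.939, 0.343, -0.0], [-0.0, -0.0, -1.0]]
wrist_force: [1.6, -5.4, -5.1]
gripper_width: 0.425
```

```bash
python3 blchk.py bl6 30
```

```text
t 25.6 p [0.5496 0.3605 0.1107] yaz 20.05 tilt 0.02 F [ 1.6 -5.4 -5.1] T [-1.05 -0.52  0.02] w 0.425
n 267 183 lean 31.85 face dist from pivot mm 26.7 along -66.7 20.5
```

Emit:
jog_arm(
  deltas="1 -1 0 0 0; 1 1.2 0 -2.2 0; 1 2.5 0 -4.3 0; 1 2.5 0 -4.3 0; 1 2.5 0 -4.3 0; 1 0 0 -10 0; 1 0 0 -25 0; 1 0 0 -30 0; 1 0 0 -30 0; 1 0 0 -10 0; 1 0 0 0 0",
  force=45,
)

```text
time: 27.08
position: [0.5472, 0.3679, 0.2314]
tcp_rot: [[-0.343, 0.939, 0.001], [0.939, 0.343, 0.001], [0.0, 0.001, -1.0]]
wrist_force: [0.1, 0.1, -4.9]
gripper_width: 0.424
```

```bash
python3 blchk.py bl7 30
```

```text
t 27.075 p [0.5472 0.3679 0.2314] yaz 20.05 tilt 0.07 F [ 0.1  0.1 -4.9] T [ 0.08 -0.05 -0.01] w 0.424
n 303 215 lean 30.63 face dist from pivot mm 26.4 along -65.7 20.8
```

View pics/bl7.png

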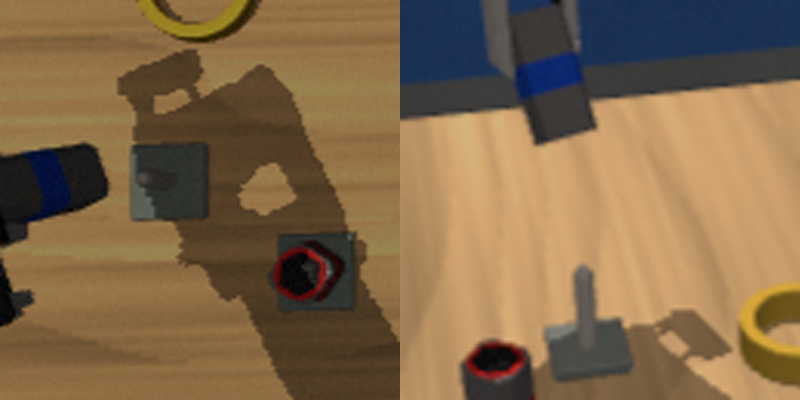

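Blue is free with a 30.6° lean. Raising, turning to the drive's yaw, and travelling to a standoff beyond the drive tip.

Emit:
jog_arm(
  deltas="1 0 0 -12 -9; 1 0 0 -12 -9; 1 0 0 -12 -9; 1 0 0 -12 -9.5; 1 -10 -17 0 0; 1 -20 -34 0 0; 1 -20 -34 0 0; 1 -20 -34 0 0; 1 -20 -34 0 0; 1 -20 -34 0 0; 1 -20 -34 0 0; 1 -20 -34 0 0; 1 -20 -34 0 0; 1 -20 -34 0 0; 1 -20 -34 0 0; 1 -20 -34 0 0; 1 -20 -34 0 0; 1 -10 -17 0 0; 1 0 0 0 0",
)

```text
time: 29.55
position: [0.5194, -0.1451, 0.2778]
tcp_rot: [[-0.832, 0.554, -0.002], [0.554, 0.832, 0.001], [0.002, -0.0, -1.0]]
wrist_force: [0.2, 0.6, -5.0]
gripper_width: 0.425
```

```bash
python3 - <<'E'
from h import *
need(.5057,-.1835,.2664,56.6)
both('dr1',(370,150,120),(240,150,170))
E
```

```text
t 29.55 p [ 0.5194 -0.1451  0.2778] yaz 56.34 tilt 0.12 F [ 0.2  0.6 -5. ] T [ 0.1  -0.11 -0.  ] w 0.425
tool mm [ -9.9 -39.5  11.3]
yaw -0.25649118173723906 q6 -1.4663624784618168
```

View pics/dr1.png

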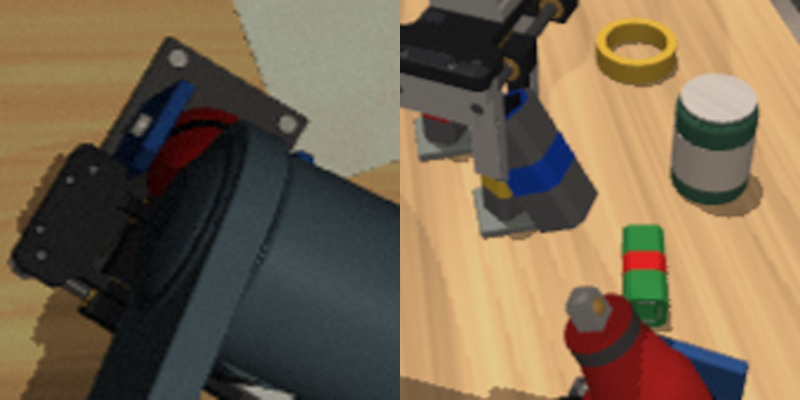

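Emit:
jog_arm(
  deltas="1 -5 -20 4 -0.3; 1 -5 -20 4 0; 1 0 0 0 0; 1 0 0 0 0",
)

```text
time: 30.15
position: [0.5069, -0.1821, 0.2709]
tcp_rot: [[-0.838, 0.546, 0.0], [0.546, 0.838, 0.001], [0.0, 0.001, -1.0]]
wrist_force: [1.3, 0.3, -4.8]
gripper_width: 0.425
```

```bash
cat > drchk.py <<'E'
from h import *
import sys
tag=sys.argv[1]; s=st(); p=np.array(s["position"]);piv=p+[0,0,.019]
both(tag,(370,150,120),(240,150,170))
yw=np.radians(-33.4);d=np.array([-.5*np.cos(yw),-.5*np.sin(yw),.866]);Y=np.array([-np.sin(yw),np.cos(yw),0]);X=np.cross(Y,d)
S=np.array([.5598,-.2192,.1849])
print("pivot in drive frame mm",((piv-S)@np.c_[X,Y,d]*1e3).round(1))
for n in("side","top"):
    Q=(cloud(n,np.load(f"{n}_{tag}.npy")).reshape(-1,3)-S)@np.c_[X,Y,d]
    a,b,c=Q.T
    def fit(k,i,nm):
        if k.sum()<12: print(n,nm,"few",k.sum());return
        A=Q[k]
        for _ in range(4):
            m=A.mean(0);v=np.linalg.svd(A-m,full_matrices=False)[2][2];v=v*np.sign(v[i]);r=abs((A-m)@v);A=A[r<max(.001,2*np.median(r))]
        print(n,nm,len(A),"n",v.round(3),"mean",(m*1e3).round(1),"c range",(A[:,2].min()*1e3).round(1),(A[:,2].max()*1e3).round(1))
    fit((c>.004)&(c<.021)&(a>.006)&(a<.0125)&(abs(b)<.0085)&(abs(c-.013)>0),0,"drive +x")
    fit((c>.004)&(c<.021)&(b<-.006)&(b>-.0125)&(abs(a)<.0085),1,"drive -y")
    lo=float(sys.argv[2])*1e-3 if len(sys.argv)>2 else .03
    e=.006
    fit((c>lo)&(c<lo+.07)&(a>.012)&(a<.032)&(abs(b)<.012),0,"sock +x")
    fit((c>lo)&(c<lo+.07)&(b<-.016)&(b>-.025)&(abs(a)<.012),1,"sock -y")
    fit((c>lo)&(c<lo+.07)&(b>.016)&(b<.025)&(abs(a)<.012),1,"sock +y")
    k=(c>lo-.02)&(c<lo+.03)&(a>.012)&(a<.032)&(abs(b)<.02)
    if k.any(): print(n,"lowest sock c",(np.percentile(c[k],[0,2,5])*1e3).round(1))
E
python3 drchk.py dr2 45
```

```text
t 30.15 p [ 0.5069 -0.1821  0.2709] yaz 56.9 tilt 0.03 F [ 1.3  0.3 -4.8] T [ 0.02 -0.04  0.02] w 0.425
pivot in drive frame mm [ -3.4   1.9 123.3]
side drive +x 28 n [ 0.999 -0.018  0.032] mean [11.8 -2.7 13.8] c range 4.5 21.0
side drive -y 56 n [0.014 1.    0.024] mean [ 0.9 -8.7 13.1] c range 4.2 21.0
side sock +x 361 n [1.    0.002 0.009] mean [24.5 -0.1 85.4] c range 54.4 114.7
side sock -y 286 n [0.008 1.    0.014] mean [  2.1 -17.7  82.9] c range 54.5 114.8
side sock +y few 0
side lowest sock c [53.7 54.9 55.9]
top drive +x few 1
top drive -y few 0
top sock +x few 0
top sock -y few 0
top sock +y 31 n [ 0.001  1.    -0.003] mean [ 2.3 22.1 75.6] c range 60.4 91.7
```

View pics/dr2.png

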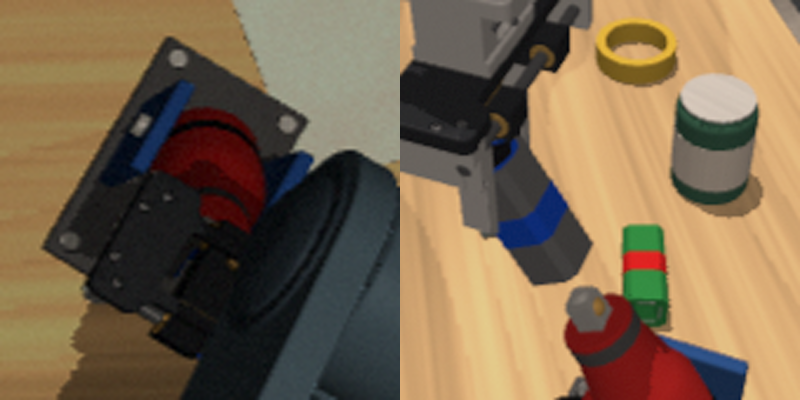

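```bash
python3 - <<'E'
from h import *
yw=np.radians(-33.4);d=np.array([-.5*np.cos(yw),-.5*np.sin(yw),.866]);Y=np.array([-np.sin(yw),np.cos(yw),0]);X=np.cross(Y,d)
S=np.array([.5598,-.2192,.1849])
for n in("side","top"):
    Q=(cloud(n,np.load(n+"0.npy")).reshape(-1,3)-S)@np.c_[X,Y,d];a,b,c=Q.T
    for nm,k,i in(("+x",(c>.008)&(c<.085)&(a>.014)&(a<.026)&(abs(b)<.012),0),("-y",(c>.008)&(c<.085)&(b<-.014)&(b>-.026)&(abs(a)<.012),1),("+y",(c>.008)&(c<.085)&(b>.014)&(b<.026)&(abs(a)<.012),1)):
        if k.sum()>12:
            A=Q[k];m=A.mean(0);v=np.linalg.svd(A-m,full_matrices=False)[2][2];v*=np.sign(v[i]);print("red home",n,nm,len(A),v.round(3),(m*1e3).round(1))
Q=(cloud("side",np.load("side_dr2.npy")).reshape(-1,3)-S)@np.c_[X,Y,d];a,b,c=Q.T
k=(c>.002)&(c<.032)&(abs(a)<.02)&(abs(b)<.013)
import collections
for lo in range(2,32,3):
    kk=k&(c>lo/1e3)&(c<(lo+3)/1e3)
    kx=kk&(b>-.007)&(a>.005); ky=kk&(b<-.006)
    print(lo,"x pts",[(round(x*1e3,1),round(y*1e3,1)) for x,y in sorted(zip(a[kx],b[kx]),key=lambda t:t[1])][:12],"ymin",(b[ky].min()*1e3).round(1) if ky.any() else None)
E
```

```text
red home side +x 483 [0.999 0.003 0.036] [21.1 -0.1 48. ]
red home side -y 456 [0.    1.    0.004] [  0.  -19.3  47.8]
red home top +x 153 [ 0.999 -0.012  0.037] [20.9  0.1 48.7]
red home top +y 100 [-0.002  1.     0.002] [-0.5 20.4 46.8]
2 x pts [(np.float64(11.9), np.float64(-7.0)), (np.float64(12.4), np.float64(-6.9)), (np.float64(12.7), np.float64(-5.9)), (np.float64(12.0), np.float64(-4.0)), (np.float64(12.4), np.float64(-3.2)), (np.float64(12.6), np.float64(-2.8)), (np.float64(12.1), np.float64(-1.0)), (np.float64(12.6), np.float64(-0.2)), (np.float64(13.3), np.float64(0.9)), (np.float64(12.6), np.float64(1.0)), (np.float64(12.1), np.float64(3.4)), (np.float64(12.2), np.float64(4.6))] ymin -10.2
5 x pts [(np.float64(12.1), np.float64(-4.7)), (np.float64(12.2), np.float64(-3.6)), (np.float64(13.0), np.float64(-2.5)), (np.float64(12.6), np.float64(2.2)), (np.float64(12.1), np.float64(7.2)), (np.float64(11.8), np.float64(8.7)), (np.float64(11.7), np.float64(10.1))] ymin -9.4
8 x pts [(np.float64(12.5), np.float64(-7.0)), (np.float64(13.2), np.float64(-6.4)), (np.float64(12.1), np.
[... 2346 characters left out ...]
(9.1), np.float64(-4.7)), (np.float64(11.6), np.float64(-3.6)), (np.float64(8.3), np.float64(-2.7)), (np.float64(9.7), np.float64(-2.3)), (np.float64(8.0), np.float64(-1.1))] ymin -8.4
26 x pts [(np.float64(6.1), np.float64(-5.3)), (np.float64(8.0), np.float64(-4.2)), (np.float64(5.3), np.float64(-3.4)), (np.float64(6.2), np.float64(-3.0)), (np.float64(6.7), np.float64(-1.7)), (np.float64(8.4), np.float64(-0.3)), (np.float64(9.8), np.float64(0.1)), (np.float64(5.7), np.float64(0.5)), (np.float64(6.1), np.float64(1.3)), (np.float64(7.5), np.float64(1.8)), (np.float64(8.7), np.float64(2.4)), (np.float64(10.5), np.float64(2.4))] ymin -7.4
29 x pts [(np.float64(6.1), np.float64(-1.7))] ymin None
```

Both cameras agree the drive leans ~32°, with its axis ~+2.8 mm x in my frame. Blue is nearly parallel (30.5°), ~4 mm high in x and 1.7 mm in y. Correcting, then advancing to just short of the tip.

Emit:
jog_arm(
  deltas="1 3.7 -1.7 2.2 0; 1 -2.7 0 4.2 0; 1 -2.7 0 4.2 0; 1 -2.7 0 4.2 0; 1 -2.7 0 4.2 0; 1 0 0 0 0",
  force=50,
)

```text
time: 31.0
position: [0.5116, -0.1885, 0.2512]
tcp_rot: [[-0.837, 0.547, -0.001], [0.547, 0.837, 0.001], [0.001, -0.0, -1.0]]
wrist_force: [-0.4, -1.2, -4.8]
gripper_width: 0.422
```

```bash
python3 drchk.py dr3 34
```

```text
t 31.0 p [ 0.5116 -0.1885  0.2512] yaz 56.84 tilt 0.07 F [-0.4 -1.2 -4.8] T [ 0.07 -0.05 -0.01] w 0.422
pivot in drive frame mm [ -6.8  -0.9 102.5]
side drive +x 29 n [ 1.    -0.019  0.006] mean [11.9 -1.5 14.1] c range 4.7 20.9
side drive -y 53 n [-0.019  1.    -0.004] mean [ 1.3 -8.7 12.8] c range 4.9 20.9
side sock +x 388 n [1.    0.001 0.012] mean [21.2 -0.  69.4] c range 34.4 103.8
side sock -y 334 n [-0.006  1.     0.01 ] mean [  1.1 -20.5  66.1] c range 34.2 103.6
side sock +y few 0
side lowest sock c [14.2 16.2 17.1]
top drive +x few 0
top drive -y few 0
top sock +x few 0
top sock -y few 0
top sock +y 37 n [-0.008  1.    -0.002] mean [ 1.1 19.2 53. ] c range 37.0 68.4
top lowest sock c [38.2 39.3 41. ]
```

View pics/dr3.png

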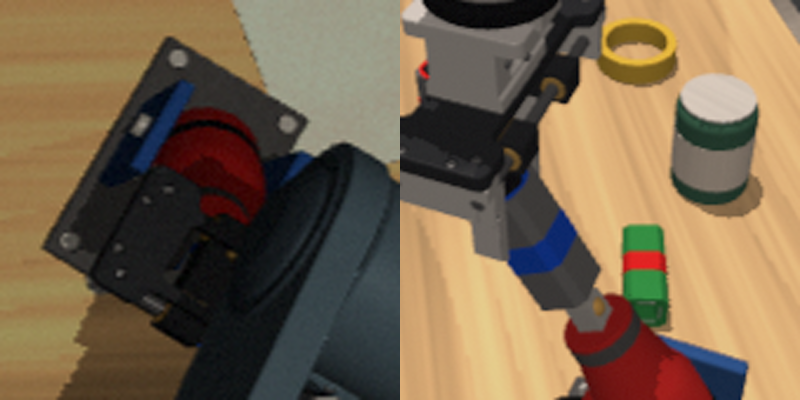

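Axis aligned in x within 0.5 mm; y needs +1.2 mm. Engage the tip.

Emit:
jog_arm(
  deltas="1 0.3 1.2 0 0; 1 -1.6 0 2.5 0; 1 -1.6 0 2.5 0; 1 -1.6 0 2.5 0; 1 -1.6 0 2.5 0; 1 0 0 0 0",
  force=50,
)

```text
time: 31.85
position: [0.5174, -0.1908, 0.2415]
tcp_rot: [[-0.837, 0.547, -0.001], [0.547, 0.837, 0.0], [0.001, -0.0, -1.0]]
wrist_force: [-0.9, -0.5, -5.0]
gripper_width: 0.426
```

```bash
python3 drchk.py dr4 25
```

```text
t 31.85 p [ 0.5174 -0.1908  0.2415] yaz 56.84 tilt 0.04 F [-0.9 -0.5 -5. ] T [ 0.1  -0.04  0.02] w 0.426
pivot in drive frame mm [-6.4  0.3 91. ]
side drive +x 12 n [ 0.855 -0.166 -0.491] mean [11.  -4.7  8.7] c range 4.3 12.5
side drive -y 21 n [-0.014  1.    -0.02 ] mean [ 1.4 -8.9  8.1] c range 4.3 11.4
side sock +x 381 n [1.    0.006 0.011] mean [21.5 -0.2 60.7] c range 25.2 94.9
side sock -y 308 n [-0.012  1.     0.012] mean [  1.1 -19.3  54.9] c range 25.1 94.6
side sock +y few 0
side lowest sock c [ 5.2  7.3 10.6]
top drive +x few 0
top drive -y few 0
top sock +x few 0
top sock -y few 0
top sock +y 34 n [-0.008  1.    -0.008] mean [ 1.3 20.6 40.2] c range 25.1 58.9
top lowest sock c [33.1 33.5 34.1]
```

View pics/dr4.png

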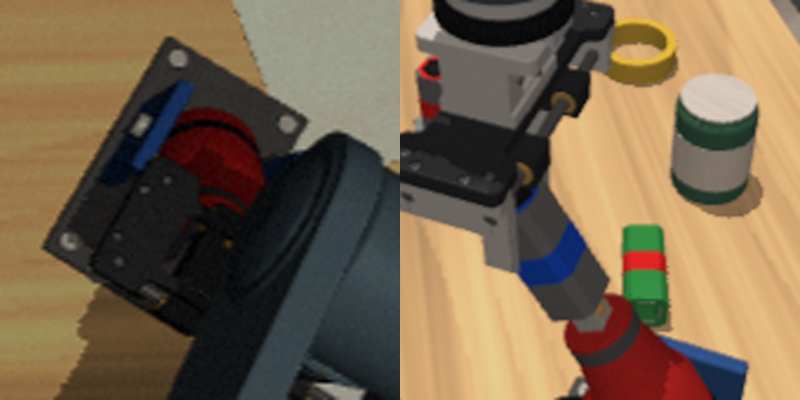

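Tip engaged without force and y centred. Pushing on.

Emit:
jog_arm(
  deltas="1 -1.6 0 2.5 0; 1 -1.6 0 2.5 0; 1 -1.6 0 2.5 0; 1 -1.6 0 2.5 0; 1 0 0 0 0",
  force=60,
)

```text
time: 32.58
position: [0.5229, -0.1943, 0.2336]
tcp_rot: [[-0.837, 0.547, 0.0], [0.547, 0.837, -0.0], [-0.0, 0.0, -1.0]]
wrist_force: [-4.2, 2.7, 4.9]
gripper_width: 0.422
```

```bash
python3 drchk.py dr5 16
```

```text
t 32.575 p [ 0.5229 -0.1943  0.2336] yaz 56.86 tilt 0.01 F [-4.2  2.7  4.9] T [0.47 0.67 0.02] w 0.422
pivot in drive frame mm [-4.7  0.5 80.9]
side drive +x few 0
side drive -y few 0
side sock +x 378 n [ 1.    -0.003  0.01 ] mean [23.  -0.1 51.4] c range 16.1 85.9
side sock -y 291 n [-0.002  1.     0.013] mean [  1.5 -19.1  45.5] c range 16.1 83.8
side sock +y few 0
side lowest sock c [-4.  -3.  -1.6]
top drive +x few 0
top drive -y few 0
top sock +x few 0
top sock -y few 0
top sock +y 29 n [-0.002  1.     0.004] mean [ 2.  20.6 29.4] c range 16.1 42.5
top lowest sock c [-4.  -3.9 -3.7]
```

Meeting the ball (≈11 N along the axis), as expected. Continuing.

Emit:
jog_arm(
  deltas="1 -1.1 0 2.5 0; 1 -1.2 0 2.5 0; 1 -1.3 0 2.5 0; 1 -1.3 0 2.5 0; 1 0 0 0 0",
  force=60,
)

```text
time: 33.3
position: [0.5271, -0.1972, 0.2227]
tcp_rot: [[-0.837, 0.547, -0.0], [0.547, 0.837, -0.0], [-0.0, -0.0, -1.0]]
wrist_force: [-1.8, 1.5, 3.2]
gripper_width: 0.424
```

```bash
python3 drchk.py dr6 8
```

```text
t 33.3 p [ 0.5271 -0.1972  0.2227] yaz 56.85 tilt 0.01 F [-1.8  1.5  3.2] T [0.17 0.25 0.02] w 0.424
pivot in drive frame mm [-5.8  0.4 68.9]
side drive +x few 0
side drive -y few 0
side sock +x 372 n [1.    0.009 0.012] mean [21.8 -0.3 43.7] c range 8.2 77.9
side sock -y 274 n [-0.002  1.     0.008] mean [  1.5 -19.3  35.9] c range 8.2 75.7
side sock +y few 0
side lowest sock c [-11.8 -10.6  -9.2]
top drive +x few 0
top drive -y few 0
top sock +x few 0
top sock -y few 0
top sock +y 24 n [0.002 1.    0.002] mean [ 0.7 20.5 18.6] c range 9.1 29.8
top lowest sock c [-6.5 -5.1 -2.9]
```

View pics/dr6.png

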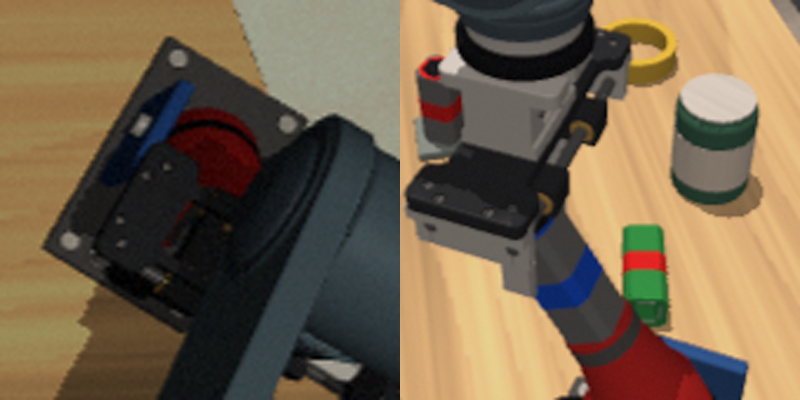

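Emit:
jog_arm(
  deltas="1 -1.2 0 2 0; 1 -1.2 0 2 0; 1 -1 0 1.5 0; 1 0 0 0 0",
  force=60,
)

```text
time: 33.9
position: [0.5277, -0.1976, 0.2228]
tcp_rot: [[-0.838, 0.546, -0.006], [0.546, 0.838, 0.002], [0.007, -0.001, -1.0]]
wrist_force: [-22.8, 12.5, 33.9]
gripper_width: 0.421
```

```bash
python3 drchk.py dr7 8
```

```text
t 33.9 p [ 0.5277 -0.1976  0.2228] yaz 56.88 tilt 0.38 F [-22.8  12.5  33.9] T [ 2.34  4.29 -0.15] w 0.421
pivot in drive frame mm [-5.   0.4 68.6]
side drive +x few 0
side drive -y few 0
side sock +x 369 n [1.    0.007 0.002] mean [22.3  0.1 44.6] c range 8.2 77.7
side sock -y 265 n [0.003 1.    0.008] mean [  1.5 -19.2  35.6] c range 8.5 75.3
side sock +y few 0
side lowest sock c [-11.9 -10.6  -9. ]
top drive +x few 0
top drive -y few 0
top sock +x few 0
top sock -y few 0
top sock +y 19 n [-0.012  0.999 -0.029] mean [ 1.5 20.5 18.5] c range 8.5 30.4
top lowest sock c [5.7 5.7 5.7]
```

View pics/dr7.png

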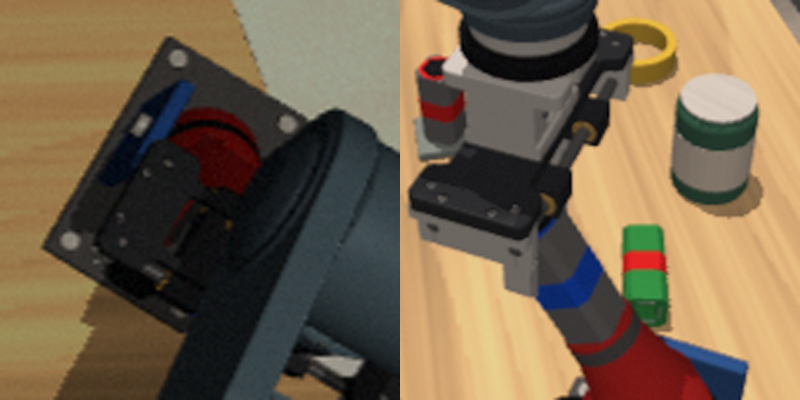

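Hard stop: ~42 N with no motion. Relieving the push and verifying seating by comparing band position with where red's band sat when home.

Emit:
jog_arm(
  deltas="1 1.5 0 -2 0; 1 1 0 -2 0; 1 0 0 0 0",
  force=30,
)

```text
time: 34.38
position: [0.5277, -0.1976, 0.2227]
tcp_rot: [[-0.837, 0.547, 0.0], [0.547, 0.837, -0.001], [-0.001, -0.0, -1.0]]
wrist_force: [-5.8, 2.6, 11.8]
gripper_width: 0.425
```

```bash
cat > band.py <<'E'
from h import *
import sys
tag=sys.argv[1];st()
if len(sys.argv)>2: both(tag,(370,150,120),(240,150,170))
yw=np.radians(-33.4);d=np.array([-.5*np.cos(yw),-.5*np.sin(yw),.866]);Y=np.array([-np.sin(yw),np.cos(yw),0]);X=np.cross(Y,d);S=np.array([.5598,-.2192,.1849])
for n in("side","top"):
  for t,col in(("0","red"),(tag,"blue")):
    pre=n+("0" if t=="0" else "_"+t)
    I=np.load(pre+"_img.npy");Q=((cloud(n,np.load(pre+".npy"))-S)@np.c_[X,Y,d])
    a,b,c=Q[...,0],Q[...,1],Q[...,2]
    m=(mask(I,col)>0)
    k=m&(a>.015)&(a<.03)&(abs(b)<.012)&(c>.02)&(c<.07)
    k2=m&(b<-.015)&(b>-.025)&(abs(a)<.015)&(c>.02)&(c<.07)
    for nm,kk in(("+x",k),("-y",k2)):
        if kk.sum()>8: print(n,col,nm,kk.sum(),"band c: mean",(c[kk].mean()*1e3).round(1),"range",(np.percentile(c[kk],[2,98])*1e3).round(1))
E
python3 band.py dr8 1
```

```text
t 34.375 p [ 0.5277 -0.1976  0.2227] yaz 56.86 tilt 0.05 F [-5.8  2.6 11.8] T [ 0.49  0.94 -0.05] w 0.425
side red +x 131 band c: mean 45.6 range [35.4 55.1]
side blue +x 129 band c: mean 44.3 range [33.4 54.6]
side blue -y 123 band c: mean 43.7 range [33.5 55.1]
```

Blue's band sits at 44 mm vs red's 45.6 mm when home: fully seated. Releasing and backing off.

Emit:
jog_arm(
  deltas="1 0.5 0 -1 0; 0.5 0 0 0 0; 0.3 0 0 0 0; 0 0 0 0 0; 0 0 0 0 0; 0 0 0 0 0; 0 0 0 0 0; 0 0 0 -20 0; 0 0 0 -40 0; 0 0 0 -40 0; 0 40 0 0 0; 0 45 0 0 0; 0 45 0 0 0; 0 45 0 0 0; 0 0 0 0 0",
  force=20,
)

```text
time: 36.35
position: [0.3799, -0.1007, 0.3235]
tcp_rot: [[-0.838, 0.546, 0.004], [0.546, 0.838, -0.002], [-0.005, 0.0, -1.0]]
wrist_force: [0.8, 0.5, 0.3]
gripper_width: 1.003
```

```bash
python3 band.py end 1; python3 - <<'E'
from h import *
for n in("side","top"):
    cv2.imwrite(f"pics/{n}_end.png",np.load(f"{n}_end_img.npy"))
I=np.load("side_end_img.npy");cv2.imwrite("pics/endc.png",cv2.resize(I[130:330,220:400],None,fx=3,fy=3,interpolation=2))
E
```

```text
t 36.35 p [ 0.3799 -0.1007  0.3235] yaz 56.89 tilt 0.27 F [0.8 0.5 0.3] T [-0.01 -0.17  0.02] w 1.003
side red +x 131 band c: mean 45.6 range [35.4 55.1]
side blue +x 134 band c: mean 44.3 range [33.7 54.5]
side blue -y 138 band c: mean 44.5 range [33.  54.8]
top blue +x 35 band c: mean 44.2 range [33.7 55.3]
```

View pics/endc.png

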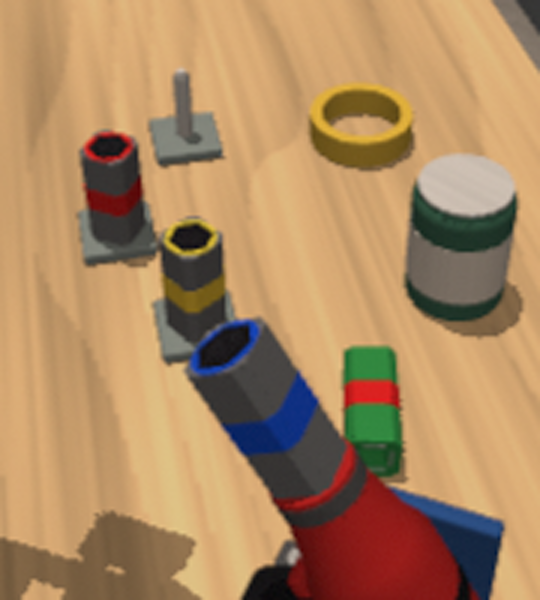

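View pics/top_end.png

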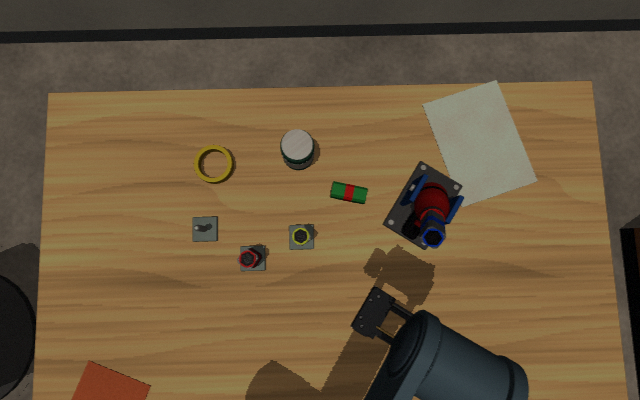

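Blue sits on the nose; red is upright on its rod; yellow, tin, tape and the green look-alike are unmoved. One last numeric check of the rims.

```bash
python3 - <<'E'
from h import *
I={n:np.load(n+"_end_img.npy") for n in("top","side")}
roi={"top":{"red":(235,262,245,272),"yellow":(285,315,222,250),"blue":(415,450,222,255)},"side":{"red":(243,268,170,186),"yellow":(270,300,198,222),"blue":(280,312,232,262)}}
cen={}
for n in I:
    for c,(u0,u1,v0,v1) in roi[n].items():
        m=mask(I[n],c);k=np.zeros_like(m);k[v0:v1,u0:u1]=m[v0:v1,u0:u1]
        nn,lab,st_,ce=cv2.connectedComponentsWithStats(k);i=1+np.argmax(st_[1:,4])
        cn,_=cv2.findContours((lab==i).astype(np.uint8),cv2.RETR_EXTERNAL,cv2.CHAIN_APPROX_NONE)
        cen[n,c]=cv2.fitEllipse(cv2.convexHull(cn[0]))[0]
for c in roi["top"]: print(c,[x if i else x.round(4) for i,x in enumerate(tri(("top",*cen["top",c]),("side",*cen["side",c])))])
E
```

```text
red [array([0.4878, 0.1947, 0.1029]), [np.float64(0.0004530133915812272), np.float64(0.000453013391581101)]]
yellow [array([0.5374, 0.0678, 0.1035]), [np.float64(0.00011088176367616038), np.float64(0.00011088176367623385)]]
blue [array([ 0.5237, -0.1952,  0.2634]), [np.float64(4.9341383327026785e-05), np.float64(4.934138332699161e-05)]]
```

```bash
python3 -c "
from h import *
print(close_job()); st()"
```

```text
the job is handed in; nothing more can be done
None
the job is handed in; nothing more can be done
```

The socket change is done and handed in at about 36.5 s of the 64 s allowed.

**What I did:**
- **Red socket:** I pulled it off the drive along its axis. The tool cannot tilt, so I used the empty rod to turn the socket upright in the grip, then lowered it onto the base and let go slowly.
- **Blue socket:** I lifted it part-way, tilted it about 30° in the grip against its own rod, and lined it up with the drive. I pushed it on past the ball (about 11 N) to a hard stop; the wrist force peaked near 42 N.

**Last checks, from both cameras after the robot had backed off:**
- **Red:** it stands upright with its nut end at z ≈ 103 mm, where 102 mm means fully down.
- **Blue:** its nut end is within 0.3 mm along the drive axis of where red's was when home. Its band reads 44.3 mm out from the nose, against 45.6 mm for red.
- **Yellow, tin, tape and green look-alike:** yellow measures within 0.5 mm of its start. The others look unmoved in the picture.

**Disagreements and limits:**
- The drive measured about 32° from vertical, not the stated 30°; I aligned to the measured value.
- The red socket slid about 15 mm sideways in the fingers while being turned upright, but never came loose. It settled its last 2° onto the base as the fingers opened.
- I could not see the ball click. I infer it from the push passing the ball's resistance and from blue being fully home.

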